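# Disinfect a comb under the UV hand lamp

## Task

At the salon's styling table, first lay the mint-green comb flat and centred on the narrow raised rest, lengthwise along its black top bar, and let go of it. Then take the white UV hand lamp off its dock by its bridge handle, lift it over the caddy of bottles and hold it level about 2 cm above the comb, centred over it and lined up lengthwise. Never let the lamp touch the comb or its rest, leave everything else where it is, and finish while still holding the lamp there, steady.

Things in the scene. Friction and masses are not known exactly. Their poses are not given: they have to be found in the camera images.
- comb: mint-green chunky plastic comb, loose, lying flat on the table at the start: 190 long (its x) x 34 wide (its y, spine towards +y, teeth towards -y) x 12 mm thick, about 30 to 65 g; origin at the centre of its underside, z up; it balances within 3 mm of its centre. Take it from above across its 34 mm width
- rest: fixed comb rest: aluminium base 80 x 56 x 10 mm, a slim post 18 mm across, and a black rubber top bar 70 long (its x) x 22 wide (its y) x 10 mm high, whose flat top is 80 mm above the table; origin at the centre of the base's underside on the table, z up. The comb goes on top with its x along the bar's x, either way round
- lamp: white UV hand lamp, loose: flat head 200 long (its x) x 50 wide (its y) x 24 mm high, violet window and violet trim; on top a dark bridge handle, a bar along x 100 long x 20 wide, its underside 51 mm and its top 69 mm above the lamp's underside, held by a post at each end (65 mm free between them); 200 to 390 g, balanced under the middle of the handle. Origin at the centre of its underside, z up. It lies on the dock, underside 25 mm above the table, its x along the dock's x
- lamp_window (a point): centre of the lamp's underside (the middle of the violet window); the same point as the lamp's origin
- dock: fixed black charging dock 150 (its x) x 90 (its y) x 25 mm high, with a lip 7 mm high along each long side of the lamp; the lamp lifts straight up out of it; origin at the centre of its underside on the table
- caddy: fixed light-wood caddy, open on top, 400 (its x, pointing away from the robot) x 90 x 60 mm high, floor 5 mm thick, three compartments in a row; stands between the lamp and the rest; its bottles reach up to 165 mm above the table; origin at the centre of its underside on the table
- bottle_a: white bottle with a violet label and black cap, 58 mm across and 150 mm tall, standing loose in the caddy; origin at the centre of its underside (about 5 mm above the table); leave alone
- bottle_b: amber bottle with a paper label and black cap, 62 mm across and 135 mm tall, standing loose in the caddy; origin at the centre of its underside (about 5 mm above the table); leave alone
- bottle_c: grey bottle with a pink label and white cap, 56 mm across and 155 mm tall, standing loose in the caddy; origin at the centre of its underside (about 5 mm above the table); leave alone
- cup: white cup, 86 mm across, 85 mm tall, loose on the table; origin at the centre of its underside; leave alone
- bowl: black tint bowl, 124 mm across, 50 mm tall, loose on the table; origin at the centre of its underside; leave alone
- jar: violet jar with a metal lid, 72 mm across, 65 mm tall, loose on the table; origin at the centre of its underside; leave alone
- brush: white-handled brush lying loose on the table to the robot's left; origin under its middle; leave alone
There are look-alikes about, which are no part of the job. Leave any red or turquoise look-alike of the lamp alone.

How it is judged:
On the way, in this order (a step that is already met when the one before it is completed fails the run):
1. the comb lies flat, centred and lengthwise on the rest, let go (horizontal distance between comb and rest below 0.02 m and angle between the x axis of comb and the x axis of rest, either way round below 0.2 rad and z of comb in the frame of rest between 0.076 and 0.085 m and angle between comb's own z axis and vertical below 0.08 rad and contact force between comb and rest above 0.05 N and contact force between comb and the fingers below 0.02 N and linear speed of comb below 0.02 m/s), for 0.3 s.
2. the lamp is then lifted off its dock (z of lamp_window in the frame of dock above 0.06 m), for 0.1 s.
At the end, for the whole second after the job is handed in: Comb released flat on the rest's bar, within 20 mm of its centre and 0.2 rad of its direction; lamp held still in the fingers, level within 0.1 rad, underside 8 to 35 mm above the comb, centred within 15 mm and lined up within 0.15 rad, touching neither comb nor rest (all of step 1 and horizontal distance between lamp_window and comb below 0.015 m and angle between the x axis of lamp and the x axis of comb, either way round below 0.15 rad and angle between lamp's own z axis and vertical below 0.1 rad and z of lamp_window in the frame of rest between 0.1 and 0.127 m and contact force between lamp and the fingers above 1 N and contact force between lamp and comb below 0.02 N and contact force between lamp and rest below 0.02 N and linear speed of lamp below 0.02 m/s and angular speed of lamp below 0.2 rad/s); the arm keeps its last pose, push and grip.
It fails at once if the lamp touches the comb (contact force between lamp and comb above 0.3 N).
It fails at once if the lamp bumps the rest (contact force between lamp and rest above 0.3 N).
It fails at once if a bystander (bottle, cup, bowl, jar or brush) is shifted by more than 20 mm (distance of any of bottle_a, bottle_b, bottle_c, cup, bowl, jar, brush from where it was at the start of the episode above 0.02 m).
It fails at once if a bottle, cup, bowl or jar is tipped (angle between any of bottle_a, bottle_b, bottle_c, cup, bowl, jar's own z axis and vertical above 0.35 rad).
It also fails if it takes over 64 s, if anything falls off the work surface, if the arm or the gripper's body presses on something with over 40 N, if the wrist force passes 120 N, or if a joint passes its speed limit or range.

## Robot

A 6-joint arm with a two-finger parallel gripper is mounted at the origin on the work surface. World frame = base frame: x ahead of the robot, y to its left, z up, the work surface at z = 0. Lengths are in m, angles in rad, forces in N, time in s.
With the tool pointing down it reaches from about 0.275 to 1 m from the base axis. Payload 8.4 kg.
Tool frame: the origin (TCP) lies between the finger pads; the fingertips stand 17 mm ahead of it and the grasp point (between the pads) lies 2 mm behind it (tips_ahead is the distance from the TCP to the fingertips, in m); x points along the fingers, y is the direction in which the jaws open and shut, and the axes are right-handed (so a half turn about x gives the same grasp; the last joint's range is limited). The gripper opens to 85 mm and grips with 20 to 120 N. Pads are 22 mm wide; open, the fingers measure 114 mm over their backs; the gripper's body (76 mm by 85 mm) begins 54 mm behind the grasp point. The pads swing forward as they close: fully open they stand 13 mm farther back than shut.
Start: joints at [1.106, 0.353, 1.633, -0, 1.155, -0.002], TCP at [0.279, 0.559, 0.214] pointing down, gripper open.
Joint ranges: [-2.63, 2.63], [-0.92, 2.1], [0.06, 2.66], [-1.3, 4.44], [0, 2.69], [-3.02, 3.02]. Speed limits (rad/s): [2.22, 2.22, 2.79, 3.14, 3.14, 3.14].

## Interface

Orientations are given as a 3x3 rotation matrix whose columns are the frame's x, y, z axes.
In Python, from station import get_obs, capture, camera_info, finish_job, tips_ahead gives the robot as it stands.
- The arm moves only by the tool carry_out, never from a script. Its argument "increments" is text: rows parted by semicolons, each of 7 numbers parted by spaces: the turn, a rotation vector about the tool's x, y, z in degrees, then the shift along the tool's x, y, z in mm, then the closure, from -1 (fully open) to 1 (shut). In form: rx ry rz x y z fingers; .... A call has 1 to 10 rows; each row is the pose to reach, as a shift and turn from the pose commanded when the call began, along the tool's axes at that moment; what a row does not reach only later rows make up. A row lasts 1/12 s, in which the tool goes at most 41.7 mm and 7.16 degrees, less where a joint would pass 70% of its speed; a pose out of reach is approached as far as the arm can. A call with a gripper value outside its range is refused whole. The fingers move at their own pace and stop on an object; "force" is the grip in N (left out, the last holds). Time passes only in rows, so rows that repeat a pose let the fingers close. It gives the time, the measured TCP pose, the force and the opening at its end, in the units of the state.
- get_obs(): the state, without advancing time (a new reading comes with each control period).
- capture(name): name is "scene" or "side" or "wrist"; returns (picture, depth): 420x560x3 uint8, blue, green, red; 420x560 float32, m along the optical axis (not along the pixel's ray), 0 where there is no reading.
- camera_info(name): a dict with "fx", "fy", "cx", "cy" (pixels), "rvec" (rotation vector, rad) and "tvec" (3), from world to camera coordinates, as OpenCV has them. Camera axes: x right, y down, z forward; pixel columns grow to the right and rows downward; lengths in m; the calibration is good to about 2 mm. A picture is of the moment at which its call begins: read the wrist's pose just before it. camera_info takes no time and is no camera call; for the wrist camera it gives the pose at the moment of the call.
- finish_job(): hands the job in, once; it reports no verdict.
The state is a dict: "t": time; "q": joint angles; "qd": joint speeds; "joint_efforts": joint torques, N m; "eef_pos": TCP position; "ee_rot": TCP orientation; "force": force on the tool from outside, world axes, zero at the start; "ft_torque": the same for the moment, N m; "gripper_width": opening from 0.0 (shut) to 1.0 (fully open).
Only numpy, scipy, OpenCV 4.12 (cv2) and the standard library are available. Lean on these libraries where they do the work, as an engineer would, in place of code of your own. Each camera call takes 0.05 s, during which the arm holds its last target.

## Working session

There is one attempt and no reset: what is moved stays moved. The work goes in short steps, Python scripts to look and compute and a tool call to move; the robot and the scene stay as the last step left them, time stands still between calls to the robot, and variables do not carry over. Pictures are saved under pics/ and viewed, and the job is handed in when it is done.

Besides the shell and the picture viewer there is one more tool, called after ">>>" as name(argument=value, ...) on one line, values as JSON. carry_out: Moves the arm, as the interface text tells. Its arguments: {"type":"object","properties":{"increments":{"type":"string"},"force":{"type":"number"}},"required":["increments"]}

```bash
mkdir -p pics; ls; python3 - <<'E'
from station import *
import cv2
print(get_obs())
for n in ["scene","side","wrist"]:
    p,d=capture(n); cv2.imwrite(f"pics/{n}0.png",p)
    print(n,camera_info(n))
    import numpy as np
    np.save(f"pics/{n}0_d.npy",d)
E
```

```text
pics
{'t': 0.0, 'q': array([ 1.10562001e+00,  3.53675190e-01,  1.63412902e+00,  1.23583427e-05,
        1.15521475e+00, -2.37901473e-03]), 'qd': array([-0.00043991,  0.00050191, -0.00111741,  0.00026245,  0.0005448 ,
        0.00051527]), 'joint_efforts': array([-3.76557262e-03, -6.05278659e+01, -3.42047095e+01, -5.68002622e-05,
        9.59426514e-03,  8.03983312e-05]), 'eef_pos': array([0.27879166, 0.55881181, 0.21374701]), 'ee_rot': array([[-6.49916635e-04,  4.46456904e-01,  8.94804901e-01],
       [-1.26967585e-03,  8.94804000e-01, -4.46457377e-01],
       [-9.99998983e-01, -1.42627225e-03, -1.46924545e-05]]), 'force': array([ 0.2545457 , -0.7776773 , -1.01560496]), 'ft_torque': array([0.01175911, 0.03753941, 0.0185149 ]), 'gripper_width': 0.9993661891062381}
scene {'fx': 408.2976950736669, 'fy': 408.2976950736669, 'cx': 281.074481754544, 'cy': 207.45300344774938, 'rvec': array([ 1.64087453,  1.72543156, -0.81632549]), 'tvec': array([-0.00999316, -0.3032691 ,  1.71618393])}
side {'fx': 504.7489365567552, 'fy': 504.7489365567552, 'cx': 280.16043163644946, 'cy': 207.83256046277765, 'rvec': array([ 2.30628632, -0.52678064,  0.21079015]), 'tvec': array([-0.45508378,  0.22551413,  1.08992462])}
wrist {'fx': 339.0503398661574, 'fy': 339.0503398661574, 'cx': 279.70919468562823, 'cy': 211.38665161636538, 'rvec': array([-2.44004584, -1.51100944, -0.23063442]), 'tvec': array([-0.62346468, -0.03953731,  0.38105203])}
```

View pics/scene0.png

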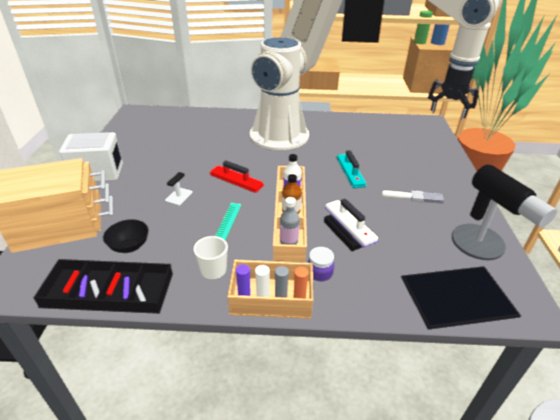

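View pics/side0.png

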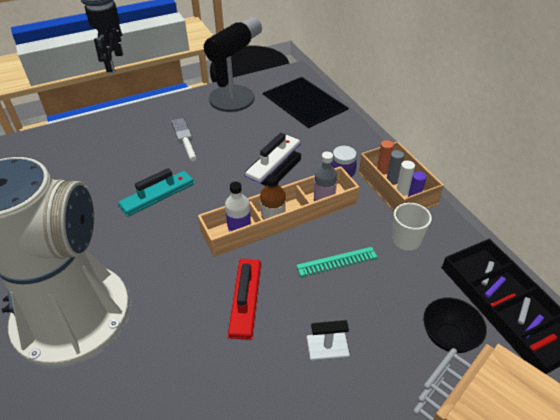

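View pics/wrist0.png

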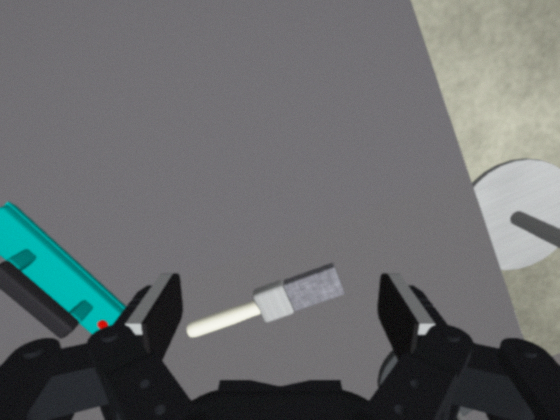

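Scene view: the comb is at (229,222), the rest at (178,188) with its bar at (177,179), and the white lamp at (350,222) on its dock. The candidates for the lamp are white (350,222), red (237,177) and turquoise (351,168). I choose the white one. The comb is the only mint-green item; turquoise lamp (351,168) is the nearest in colour. Next I measure and crop to check.

```bash
cat > h.py <<'E'
import numpy as np, cv2
from station import *
from scipy.spatial.transform import Rotation as R
def cloud(p,d,ci):
    v,u=np.mgrid[:d.shape[0],:d.shape[1]]
    c=np.stack([(u-ci["cx"])/ci["fx"]*d,(v-ci["cy"])/ci["fy"]*d,d],-1)
    Rm=R.from_rotvec(ci["rvec"]).as_matrix()
    w=(c-ci["tvec"])@Rm
    w[d<=0]=np.nan
    return w
def rect(pts):
    r=cv2.minAreaRect((pts[:,:2]*1000).astype(np.float32)); return r,cv2.boxPoints(r).round(0).tolist()
E
python3 - <<'E'
from h import *
for n in ["scene","side"]:
    p=cv2.imread(f"pics/{n}0.png"); d=np.load(f"pics/{n}0_d.npy"); w=cloud(p,d,camera_info(n))
    hsv=cv2.cvtColor(p,cv2.COLOR_BGR2HSV)
    box={"scene":dict(comb=(200,255,195,250),rest=(160,200,165,210),lamp=(310,390,190,255)),"side":dict(comb=(285,390,235,285),rest=(295,360,310,370),lamp=(235,310,125,195))}[n]
    for k,(a,b,c,e) in box.items():
        W=w[c:e,a:b].reshape(-1,3);H=hsv[c:e,a:b].reshape(-1,3).astype(int)
        if k=="comb":
            m=(H[:,1]>90)&(H[:,0]>65)&(H[:,0]<95)&(W[:,2]>0.004)&(W[:,2]<.03)
            P=W[m]; print(n,k,m.sum(),"z",np.percentile(P[:,2],[5,50,95]).round(4),rect(P))
        if k=="rest":
            for nm,lo,hi in [("bar",.07,.09),("base",.006,.018)]:
                P=W[(W[:,2]>lo)&(W[:,2]<hi)]; print(n,nm,len(P),np.median(P[:,2]).round(4),rect(P))
        if k=="lamp":
            for nm,lo,hi in [("handle",.087,.1),("head",.042,.058)]:
                P=W[(W[:,2]>lo)&(W[:,2]<hi)]; print(n,nm,len(P),np.median(P[:,2]).round(4),rect(P))
        cr=cv2.resize(p[c-5:e+5,a-5:b+5],None,fx=4,fy=4); cv2.imwrite(f"pics/{n}_{k}.png",cr)
    hh=200
    cs=[cv2.resize(cv2.imread(f"pics/{n}_{k}.png"),(260,220)) for k in box]
    cv2.imwrite(f"pics/{n}_crops.png",np.hstack(cs))
E
```

```text
scene comb 395 z [0.0066 0.0115 0.0148] (((574.847900390625, -130.19290161132812), (35.0162467956543, 174.36328125), 80.69686889648438), [[486.0, -133.0], [658.0, -162.0], [664.0, -127.0], [492.0, -99.0]])
scene bar 127 0.0806 (((457.89044189453125, -310.7931823730469), (24.907794952392578, 71.39362335205078), 67.93254852294922), [[420.0, -309.0], [486.0, -336.0], [496.0, -313.0], [429.0, -286.0]])
scene base 233 0.0108 (((394.5523681640625, -333.0083923339844), (226.90760803222656, 84.79327392578125), 18.194639205932617), [[274.0, -328.0], [300.0, -409.0], [516.0, -338.0], [489.0, -257.0]])
scene handle 184 0.0943 (((596.55078125, 240.3493194580078), (99.87445831298828, 22.044851303100586), 32.31264877319336), [[548.0, 223.0], [560.0, 204.0], [645.0, 258.0], [633.0, 276.0]])
scene head 662 0.0498 (((597.036376953125, 240.57086181640625), (201.11398315429688, 52.58185958862305), 30.624637603759766), [[497.0, 212.0], [524.0, 167.0], [697.0, 269.0], [670.0, 314.0]])
side comb 886 z [0.0063 0.0119 0.0155] (((585.8687133789062, -135.5799560546875), (37.259857177734375, 189.83387756347656
[... 161 characters left out ...]
1526412963867, 70.22345733642578), 69.35977172851562), [[423.0, -314.0], [488.0, -339.0], [497.0, -316.0], [432.0, -291.0]])
side base 872 0.0107 (((464.5672607421875, -289.09039306640625), (116.6559829711914, 99.74555969238281), 62.88126754760742), [[394.0, -318.0], [482.0, -364.0], [536.0, -260.0], [447.0, -214.0]])
side handle 242 0.0943 (((562.384521484375, 166.9408416748047), (256.57000732421875, 66.08451843261719), 64.01115417480469), [[476.0, 66.0], [536.0, 37.0], [648.0, 268.0], [589.0, 297.0]])
side head 892 0.0498 (((629.8639526367188, 178.77325439453125), (201.63693237304688, 181.85289001464844), 29.329605102539062), [[497.0, 209.0], [587.0, 50.0], [762.0, 149.0], [673.0, 307.0]])
```

View pics/side_crops.png

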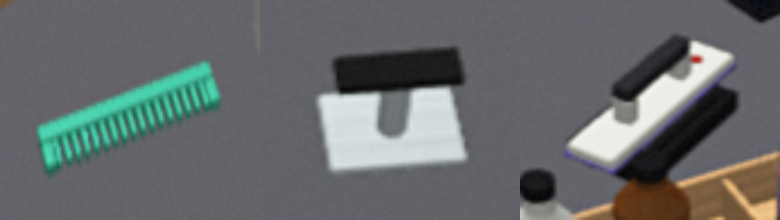

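```bash
python3 - <<'E'
from h import *
# tool->camera transform of wrist
o=get_obs();ci=camera_info("wrist");Rm=R.from_rotvec(ci["rvec"]).as_matrix()
c=-Rm.T@ci["tvec"]; print("cam pos in tool",o["ee_rot"].T@(c-o["eef_pos"]),"cam axes in tool\n",(o["ee_rot"].T@Rm.T).round(3)); print(tips_ahead() if callable(tips_ahead) else tips_ahead)
E
```

```text
cam pos in tool [-0.15958783 -0.00037136 -0.07786092] cam axes in tool
 [[ 0.002 -0.302  0.953]
 [ 1.     0.001 -0.001]
 [-0.     0.953  0.302]]
0.017
```

The crops confirm the three choices: mint comb, rest with the black bar, and white lamp with violet trim and red button. The measured sizes match what was given: bar 71x25 at z 0.0805, lamp head 201x52, comb 190x37.

```bash
cat >> h.py <<'E'
def rot_down(yaw): # jaw axis yaw in deg
    a=np.radians(yaw); y=np.array([np.cos(a),np.sin(a),0]); x=np.array([0,0,-1.]); return np.stack([x,y,np.cross(x,y)],1)
def inc(pos,yaw,P0=None,R0=None):
    o=get_obs(); P0=o["eef_pos"] if P0 is None else np.array(P0); R0=o["ee_rot"] if R0 is None else R0
    Rt=rot_down(yaw)
    rv=np.degrees(R.from_matrix(R0.T@Rt).as_rotvec()); s=1000*R0.T@(np.array(pos)-P0)
    return rv.round(2),s.round(1)
E
python3 - <<'E'
from h import *
print(inc([.279,.559,.25],81)); print(inc([.586,-.136,.25],81))
d=np.load("pics/side0_d.npy");w=cloud(None,d,camera_info("side")).reshape(-1,3)
m=(w[:,2]>.05)&(w[:,2]<.066)&(abs(w[:,1])<.12)&(w[:,0]>.3)&(w[:,0]<.85)
print(rect(w[m]))
m=(w[:,2]>.1)&(w[:,2]<.2)&(abs(w[:,1])<.12)&(w[:,0]>.3)&(w[:,0]<.85); print(w[m].min(0),w[m].max(0))
E
```

```text
(array([-1.751e+01, -1.000e-02,  6.000e-02]), array([-36.1,   0.1,   0.1]))
(array([-1.751e+01, -1.000e-02,  6.000e-02]), array([ -35.6, -484.7,  585.1]))
(((591.7313232421875, -0.14315032958984375), (516.5543212890625, 239.46871948242188), 0.043213363736867905), [[333.0, 119.0], [334.0, -120.0], [850.0, -120.0], [850.0, 120.0]])
[ 0.39443769 -0.05915038  0.10000915] [0.84997841 0.09567542 0.16426797]
```

>>> carry_out(increments="0 0 0 -36 0 0 -1; -17.5 0 0 -36 -160 195 -1; -17.5 0 0 -36 -160 195 -1; -17.5 0 0 -36 -160 195 -1; -17.5 0 0 -36 -160 195 -1; -17.5 0 0 -36 -160 195 -1; -17.5 0 0 -36 -160 195 -1; -17.5 0 0 -36 -323 390 -1; -17.5 0 0 -36 -323 390 -1; -17.5 0 0 -36 -323 390 -1")

```text
t: 0.98
eef_pos: [0.4314, 0.2146, 0.2505]
ee_rot: [[0.0, 0.156, 0.988], [0.0, 0.988, -0.156], [-1.0, 0.0, 0.0]]
force: [1.5, 0.3, 0.2]
gripper_width: 1.001
```

```bash
python3 - <<'E'
from h import *
o=get_obs();print(o["t"],o["eef_pos"],o["q"],o["force"]); print(inc([.586,-.136,.25],81))
E
```

```text
0.9833 [0.43140072 0.2146188  0.25051244] [ 4.58525397e-01  9.03205815e-02  1.88835562e+00  2.11418212e-06
  1.16277866e+00 -9.55205664e-01] [1.5299458  0.33374986 0.23989314]
(array([ 0.  ,  0.01, -0.  ]), array([   0.5, -322.1,  207.5]))
```

>>> carry_out(increments="0 0 0 0 -322 207 -1; 0 0 0 0 -322 207 -1; 0 0 0 0 -322 207 -1; 0 0 0 0 -322 207 -1; 0 0 0 0 -322 207 -1; 0 0 0 0 -322 207 -1; 0 0 0 0 -322 207 -1; 0 0 0 0 -322 207 -1; 0 0 0 0 -322 207 -1; 0 0 0 0 -322 207 -1")

```text
t: 1.82
eef_pos: [0.5869, -0.1393, 0.2501]
ee_rot: [[0.001, 0.16, 0.987], [-0.002, 0.987, -0.16], [-1.0, -0.002, 0.001]]
force: [-1.2, 0.2, 0.3]
gripper_width: 1.0
```

```bash
cat > look.py <<'E'
from h import *
import sys
o=get_obs();ci=camera_info("wrist");p,d=capture("wrist");cv2.imwrite(f"pics/{sys.argv[1]}.png",p);np.save(f"pics/{sys.argv[1]}.npy",d)
w=cloud(p,d,ci);hsv=cv2.cvtColor(p,cv2.COLOR_BGR2HSV).astype(int)
print(o["t"],o["eef_pos"],o["gripper_width"],o["force"].round(2))
np.savez(f"pics/{sys.argv[1]}.npz",w=w,h=hsv)
m=(hsv[...,1]>90)&(hsv[...,0]>65)&(hsv[...,0]<95)&(abs(w[...,0]-.586)<.25)&(abs(w[...,1]+.2)<.25)
n,l,st,_=cv2.connectedComponentsWithStats(m.astype(np.uint8)); k=1+st[1:,4].argmax(); P=w[l==k]; print(st[k],np.percentile(P[:,2],[5,50,95]),rect(P))
P=w.reshape(-1,3);q=P[(abs(P[:,2]-.08)<.004)&(abs(P[:,0]-.46)<.08)&(abs(P[:,1]+.313)<.08)]
if len(q)>50: print("bar",len(q),np.median(q[:,2]),rect(q))
E
python3 look.py w1
```

```text
1.8167 [ 0.58694275 -0.13926917  0.25011124] 0.9995254068668621 [-1.19  0.25  0.27]
[ 269   84   31  159 3898] [0.0008324  0.01122047 0.01305611] (((585.3571166992188, -134.35653686523438), (34.74589157104492, 193.5919952392578), 81.09442901611328), [[487.0, -137.0], [678.0, -167.0], [684.0, -132.0], [492.0, -102.0]])
bar 2177 0.08038560170507522 (((457.63629150390625, -314.8057861328125), (23.530563354492188, 70.1992416381836), 69.91006469726562), [[421.0, -314.0], [487.0, -338.0], [495.0, -316.0], [429.0, -292.0]])
```

View pics/w1.png

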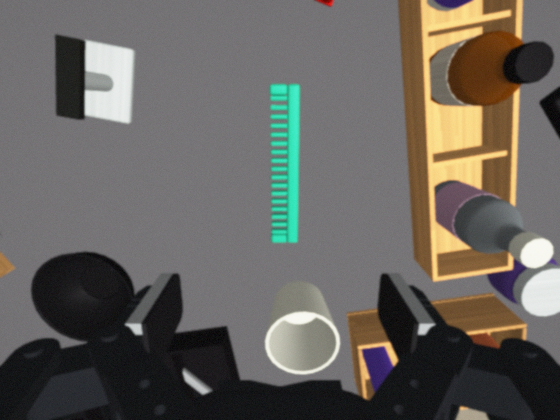

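>>> carry_out(increments="0 0 0 40 3.4 -1.7 -0.1; 0 0 0 80 3.4 -1.7 -0.1; 0 0 0 120 3.4 -1.7 -0.1; 0 0 0 150 3.4 -1.7 -0.1; 0 0 0 180 3.4 -1.7 -0.1; 0 0 0 200 3.4 -1.7 -0.1; 0 0 0 212 3.4 -1.7 -0.1; 0 0 0 220 3.4 -1.7 -0.1; 0 0 0 220 3.4 -1.7 -0.1; 0 0 0 220 3.4 -1.7 -0.1", force=40)

```text
t: 2.7
eef_pos: [0.5845, -0.13, 0.0312]
ee_rot: [[0.001, 0.157, 0.988], [-0.0, 0.988, -0.157], [-1.0, 0.0, 0.001]]
force: [0.2, 0.2, 0.7]
gripper_width: 0.548
```

```bash
python3 look.py w2; python3 - <<'E'
from h import *
p,d=capture("side");cv2.imwrite("pics/s2.png",cv2.resize(p[180:320,240:420],None,fx=4,fy=4,interpolation=cv2.INTER_CUBIC))
E
```

```text
2.7 [ 0.58450827 -0.13004525  0.03121838] 0.5478732684078841 [0.16 0.18 0.75]
[  238    68    69   311 16413] [0.00480543 0.01120803 0.0127928 ] (((588.625, -134.78231811523438), (34.878787994384766, 201.429443359375), 81.00128173828125), [[486.0, -136.0], [685.0, -168.0], [691.0, -133.0], [492.0, -102.0]])
```

View pics/w2.png

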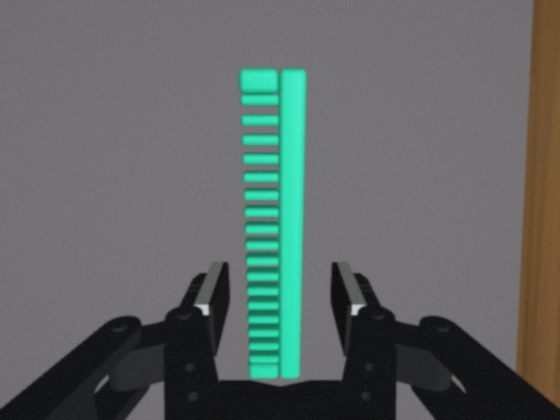

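View pics/s2.png

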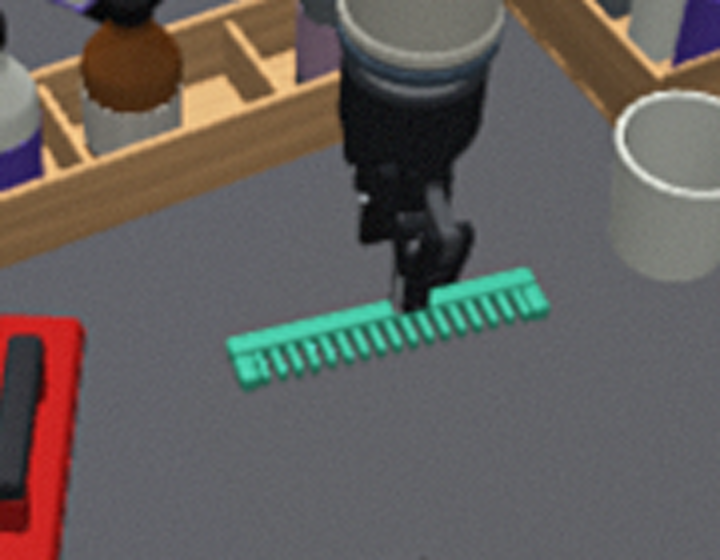

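The wrist view shows the comb at columns 240–306 between the fingers at (215,300) and (345,300), so the jaws need to move about 4 mm in −y. I correct that while lowering.

>>> carry_out(increments="0 0 0 0 -4.4 2 -0.1; 0 0 0 2 -4.4 2 -0.1; 0 0 0 4 -4.4 2 -0.1; 0 0 0 6 -4.4 2 -0.1; 0 0 0 8 -4.4 2 -0.1; 0 0 0 8 -4.4 2 -0.1; 0 0 0 8 -4.4 2 -0.1")

```text
t: 3.38
eef_pos: [0.5851, -0.1349, 0.0222]
ee_rot: [[-0.001, 0.157, 0.988], [0.0, 0.988, -0.157], [-1.0, 0.0, -0.001]]
force: [-0.5, 0.8, 0.1]
gripper_width: 0.552
```

```bash
python3 look.py w3
```

```text
3.3833 [ 0.58509729 -0.13485087  0.02221897] 0.551550103312536 [-0.49  0.78  0.06]
[  246    63    72   325 17926] [0.00491818 0.01119063 0.01283188] (((587.90771484375, -134.4132843017578), (35.01455307006836, 199.9180450439453), 80.9481201171875), [[486.0, -136.0], [684.0, -167.0], [689.0, -133.0], [492.0, -101.0]])
```

View pics/w3.png

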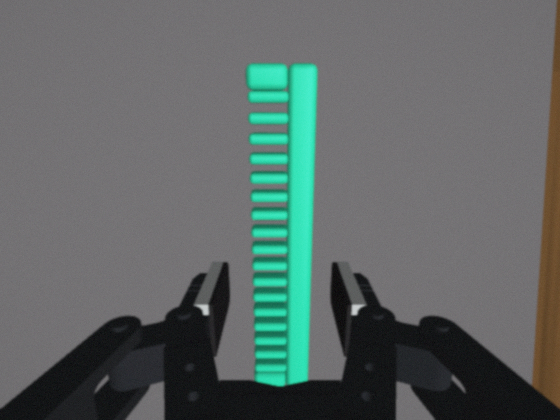

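Centred. Lower by 2 mm and close.

>>> carry_out(increments="0 0 0 2 0 0 -0.1; 0 0 0 2 0 0 0.3; 0 0 0 2 0 0 0.6; 0 0 0 2 0 0 1; 0 0 0 2 0 0 1; 0 0 0 2 0 0 1", force=40)

```text
t: 3.93
eef_pos: [0.5854, -0.1349, 0.0205]
ee_rot: [[0.0, 0.157, 0.988], [-0.0, 0.988, -0.157], [-1.0, -0.0, 0.0]]
force: [-0.3, -0.5, -0.3]
gripper_width: -0.002
```

```bash
python3 look.py w4;  python3 - <<'E'
from h import *
print(get_obs()["ft_torque"])
p,d=capture("side");cv2.imwrite("pics/s4.png",cv2.resize(p[180:320,240:420],None,fx=4,fy=4,interpolation=cv2.INTER_CUBIC))
E
```

```text
3.9333 [ 0.58535948 -0.13492706  0.02053664] -0.001583708600856507 [-0.33 -0.55 -0.3 ]
[  245    62    73   214 11434] [0.00633605 0.01134913 0.01291854] (((546.32763671875, -127.99899291992188), (35.31108093261719, 115.66217803955078), 80.9747543334961), [[486.0, -136.0], [601.0, -155.0], [606.0, -120.0], [492.0, -101.0]])
[-0.00907544 -0.01978763 -0.036632  ]
```

View pics/s4.png

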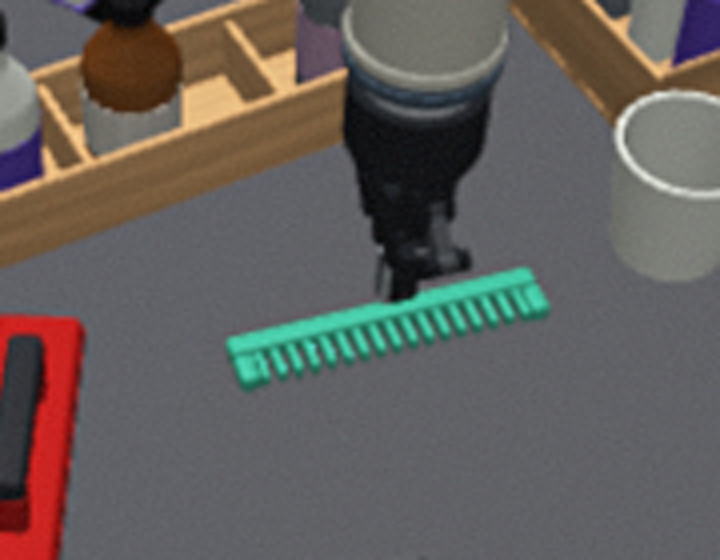

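The jaws shut fully above the comb: opening 0, no contact force, comb unmoved. So the real fingertips are higher than the nominal 17 mm. I'll measure them from the depth picture.

```bash
python3 - <<'E'
from h import *
o=get_obs()
for nm in ["w3","w4"]:
    z=np.load(f"pics/{nm}.npz");w=z["w"];h=z["h"]
    o3=dict(w3=[.58510,-.13485,.02222],w4=[.58536,-.13493,.02054])[nm]
    Rt=rot_down(81)
    t=(w-np.array(o3))@Rt
    m=(h[...,2]<120)&(abs(t[...,1])<.06)&(t[...,0]>-.06)&(t[...,0]<.008)&(abs(t[...,2])<.05)
    vv,uu=np.nonzero(m); T=t[m]; i=np.argsort(-T[:,0])[:12]
    print(nm,m.sum()); print(np.c_[uu[i],vv[i],(T[i]*1000).round(1)])
E
python3 -c "
import cv2;p=cv2.imread('pics/w4.png');cv2.imwrite('pics/w4c.png',p)"
```

```text
w3 4581
[[229.  284.  -18.7 -24.1   2.3]
 [228.  268.  -19.3 -24.1  -6.3]
 [330.  287.  -19.4  23.    3.4]
 [228.  267.  -19.5 -24.1  -6.9]
 [330.  293.  -19.6  23.1   6.5]
 [331.  268.  -19.7  23.   -6.5]
 [330.  286.  -19.7  23.    2.7]
 [331.  271.  -19.7  23.1  -5. ]
 [229.  286.  -19.8 -24.    2.7]
 [229.  290.  -19.8 -24.1   4.8]
 [330.  290.  -19.9  23.    4.7]
 [229.  292.  -19.9 -24.1   5.8]]
w4 3118
[[ 2.69e+02  2.60e+02 -2.09e+01 -5.20e+00 -1.11e+01]
 [ 2.67e+02  2.60e+02 -2.09e+01 -6.10e+00 -1.11e+01]
 [ 2.72e+02  2.60e+02 -2.10e+01 -3.90e+00 -1.12e+01]
 [ 2.81e+02  2.60e+02 -2.11e+01  2.00e-01 -1.12e+01]
 [ 2.92e+02  2.60e+02 -2.11e+01  5.10e+00 -1.12e+01]
 [ 2.65e+02  2.60e+02 -2.14e+01 -7.00e+00 -1.13e+01]
 [ 2.66e+02  2.60e+02 -2.14e+01 -6.60e+00 -1.14e+01]
 [ 2.79e+02  2.60e+02 -2.15e+01 -7.00e-01 -1.14e+01]
 [ 2.91e+02  2.60e+02 -2.16e+01  4.60e+00 -1.15e+01]
 [ 2.86e+02  2.60e+02 -2.16e+01  2.40e+00 -1.15e+01]
 [ 2.73e+02  2.60e+02 -2.17e+01 -3.40e+00 -1.15e+01]
 [ 2.70e+02  2.60e+02 -2.17e+01 -4.80e+00 -1.15e+01]]
```

View pics/w4.png

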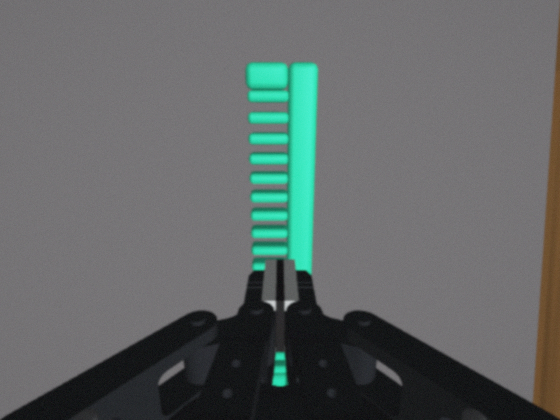

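```bash
python3 - <<'E'
from h import *
o=get_obs();p,d=capture("side");w=cloud(p,d,camera_info("side"));t=(w-o["eef_pos"])@o["ee_rot"]
hsv=cv2.cvtColor(p,cv2.COLOR_BGR2HSV).astype(int)
m=(hsv[...,1]<90)&(w[...,2]>.008)&(w[...,2]<.2)&(abs(t[...,1])<.06)&(abs(t[...,2])<.05)
vv,uu=np.nonzero(m);T=t[m];i=np.argsort(-T[:,0])[:10]
print(np.c_[uu[i],vv[i],(T[i]*1000).round(1)])
E
```

```text
[[324.  269.   11.4 -13.3 -35.8]
 [352.  261.   11.3 -10.1  34.6]
 [320.  270.   11.2 -13.5 -45.6]
 [324.  270.    9.1 -17.6 -37.5]
 [344.  263.    8.4 -12.4  13.5]
 [335.  255.    6.   14.3   1.3]
 [319.  268.    5.8 -11.3 -47.5]
 [334.  252.  -20.4   3.2  -7.4]
 [337.  254.  -20.6  -4.4  -3. ]
 [336.  255.  -21.1  -6.9  -6.4]]
```

Both cameras put the fingertips about 20 mm *behind* the reported TCP, not 17 mm ahead. The pixels are wrist (280,260) and side (334,253). I'll trust the cameras, reopen, go down in steps and check again on the way.

>>> carry_out(increments="0 0 0 0 0 0 -0.1; 0 0 0 0 0 0 -0.1; 0 0 0 0 0 0 -0.1; 0 0 0 0 0 0 -0.1; 0 0 0 4 0 0 -0.1; 0 0 0 8 0 0 -0.1; 0 0 0 12 0 0 -0.1; 0 0 0 16 0 0 -0.1; 0 0 0 16 0 0 -0.1; 0 0 0 16 0 0 -0.1")

```text
t: 4.92
eef_pos: [0.585, -0.1349, 0.004]
ee_rot: [[-0.001, 0.157, 0.988], [0.0, 0.988, -0.157], [-1.0, 0.0, -0.001]]
force: [0.0, 0.7, 0.1]
gripper_width: 0.547
```

```bash
cat > tip.py <<'E'
from h import *
import sys
o=get_obs();print(o["eef_pos"],o["force"].round(2),o["gripper_width"])
for n in ["side","wrist","scene"]:
    ci=camera_info(n);p,d=capture(n);w=cloud(p,d,ci);t=(w-o["eef_pos"])@o["ee_rot"]
    hsv=cv2.cvtColor(p,cv2.COLOR_BGR2HSV).astype(int)
    m=(hsv[...,1]<90)&(w[...,2]>.006)&(abs(t[...,1])<.06)&(abs(t[...,2])<.03)&(t[...,0]>-.08)
    vv,uu=np.nonzero(m);T=t[m];i=np.argsort(-T[:,0])[:int(sys.argv[2])]
    print(n);print(np.c_[uu[i],vv[i],(T[i]*1000).round(1)])
    cv2.imwrite(f"pics/{sys.argv[1]}_{n}.png",p if n!="side" else cv2.resize(p[180:320,240:420],None,fx=4,fy=4,interpolation=cv2.INTER_CUBIC))
E
python3 tip.py w5 8
```

```text
[ 0.584974   -0.13485458  0.00398205] [0.01 0.66 0.09] 0.5474933433035436
side
[[321.  255.   -2.   30.2 -26.8]
 [332.  270.   -2.4 -19.3 -17.9]
 [347.  268.   -2.4 -23.9  17.2]
 [335.  270.   -2.8 -21.7 -11.5]
 [348.  262.  -10.5 -14.   22.9]
 [335.  249.  -18.8  25.    5.2]
 [340.  267.  -21.  -29.8  -3.9]
 [333.  249.  -22.6  23.4  -0.7]]
wrist
[[248.  221.   -2.1 -16.1 -22.8]
 [250.  293.   -2.2 -16.1  17.4]
 [249.  277.   -2.4 -16.4   7.9]
 [287.  215.   -2.8   3.1 -26.1]
 [250.  311.   -3.  -16.3  27.9]
 [287.  214.   -3.2   3.1 -26.8]
 [249.  278.   -3.4 -16.3   7.9]
 [287.  216.   -3.5   3.1 -25.8]]
scene
[[237.  230.   -2.1  40.9  22.2]
 [233.  223.   -2.6  20.   -5.8]
 [232.  225.   -4.1  20.3   5.4]
 [219.  217.  -21.9 -22.3  -2.3]
 [220.  215.  -23.  -21.8 -10.9]
 [235.  221.  -25.5  32.1   9.3]
 [234.  221.  -26.3  29.5  10.9]
 [216.  218.  -26.4 -27.6   9.3]]
```

View pics/w5_side.png

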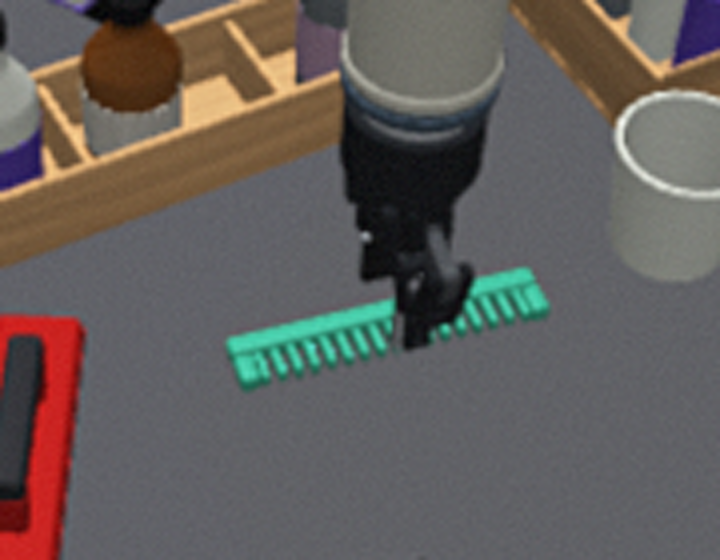

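View pics/w5_wrist.png

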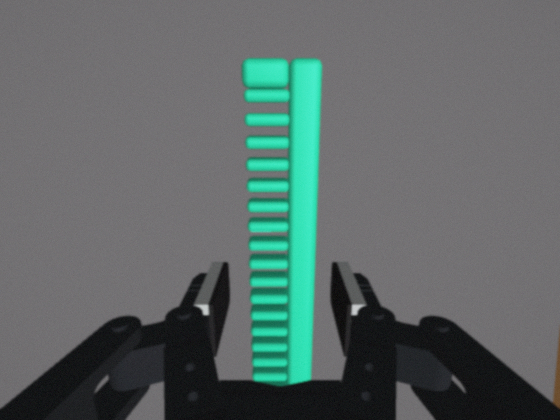

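TCP is now at z 0.004 with no contact (nominal tips would be 13 mm inside the table). All three cameras agree that the tips are 20 mm behind the TCP. Continue down in steps.

>>> carry_out(increments="0 0 0 5 0 0 -0.1; 0 0 0 10 0 0 -0.1; 0 0 0 14 0 0 -0.1; 0 0 0 17 0 0 -0.1; 0 0 0 17 0 0 -0.1; 0 0 0 17 0 0 -0.1")

```text
t: 5.57
eef_pos: [0.5851, -0.1349, -0.0129]
ee_rot: [[-0.001, 0.157, 0.988], [0.0, 0.988, -0.157], [-1.0, 0.0, -0.001]]
force: [-0.8, 1.2, -0.5]
gripper_width: 0.551
```

```bash
python3 tip.py w6 8
```

```text
[ 0.58505205 -0.13489018 -0.01289806] [-0.81  1.17 -0.5 ] 0.5514714549112105
side
[[327.  246.  -18.9  52.4  -3.6]
 [332.  269.  -19.  -16.4 -16.9]
 [335.  284.  -19.2 -58.3 -25.6]
 [319.  247.  -19.6  54.5 -23.3]
 [333.  253.  -21.   26.2   1.6]
 [332.  254.  -21.8  23.4  -2. ]
 [331.  254.  -22.3  23.7  -4.4]
 [336.  253.  -22.9  22.7   7.7]]
wrist
[[246.  274.  -18.9 -16.   -2.7]
 [331.  272.  -19.   23.3  -3.8]
 [331.  268.  -19.   23.2  -5.8]
 [246.  294.  -19.  -16.3   7.8]
 [330.  284.  -19.2  23.1   2.3]
 [245.  255.  -19.2 -16.2 -12.4]
 [228.  266.  -19.4 -24.1  -7. ]
 [330.  288.  -19.6  23.1   4.2]]
scene
[[240.  223.  -18.9  40.8 -11.3]
 [219.  222.  -21.6 -22.5   1.2]
 [218.  223.  -21.9 -23.8   6.7]
 [220.  220.  -22.1 -22.2  -8. ]
 [234.  225.  -24.3  27.6   7.7]
 [220.  219.  -25.  -22.4  -9.4]
 [237.  224.  -25.7  35.7   2.7]
 [219.  221.  -25.8 -22.1   1.3]]
```

View pics/w6_side.png

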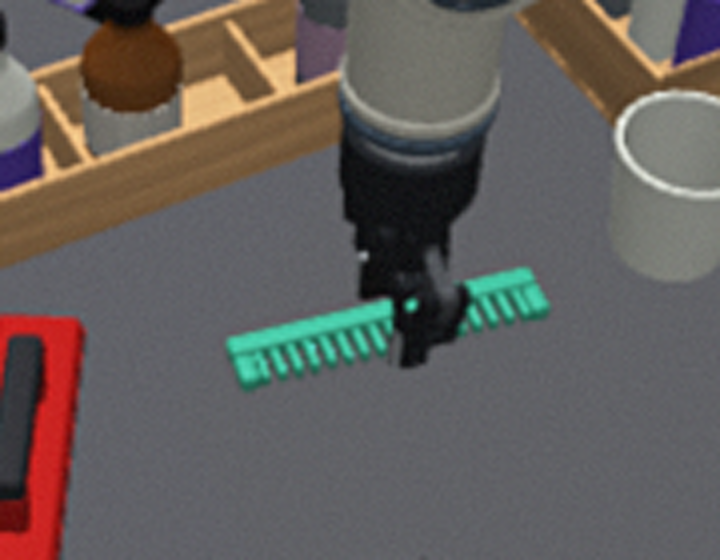

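The fingers now straddle the comb, tips about 6–7 mm above the table. I go 3 mm lower and close.

>>> carry_out(increments="0 0 0 3 0 0 -0.1; 0 0 0 3 0 0 0.1; 0 0 0 3 0 0 0.3; 0 0 0 3 0 0 0.6; 0 0 0 3 0 0 0.6; 0 0 0 3 0 0 0.6", force=40)

```text
t: 6.22
eef_pos: [0.5854, -0.1349, -0.0155]
ee_rot: [[0.0, 0.157, 0.988], [-0.0, 0.988, -0.157], [-1.0, -0.0, 0.0]]
force: [-0.1, 0.2, 1.2]
gripper_width: 0.384
```

```bash
python3 tip.py w7 6
```

```text
[ 0.5853732  -0.13493269 -0.01545518] [-0.15  0.23  1.17] 0.3843483645362435
side
[[338.  270.  -21.7 -23.3  -5.1]
 [336.  277.  -22.  -40.8 -16.8]
 [336.  262.  -22.5  -0.6  -1.3]
 [336.  268.  -22.8 -17.2  -7.8]
 [328.  270.  -23.4 -17.8 -27.6]
 [339.  270.  -25.3 -26.5  -4.2]]
wrist
[[243.  235.  -21.5 -16.5 -23.4]
 [244.  290.  -21.6 -16.9   3.8]
 [244.  292.  -21.6 -16.9   4.8]
 [243.  270.  -21.6 -17.   -6.5]
 [233.  260.  -21.6 -21.3 -11.4]
 [326.  260.  -21.6  20.3 -11.5]]
scene
[[231.  227.  -22.   19.4  13. ]
 [231.  226.  -22.1  18.1   8.6]
 [233.  226.  -22.7  24.3   7.9]
 [232.  226.  -22.8  21.4   8.7]
 [219.  224.  -24.6 -19.3  10.4]
 [232.  225.  -25.6  21.1   7.3]]
```

View pics/w7_wrist.png

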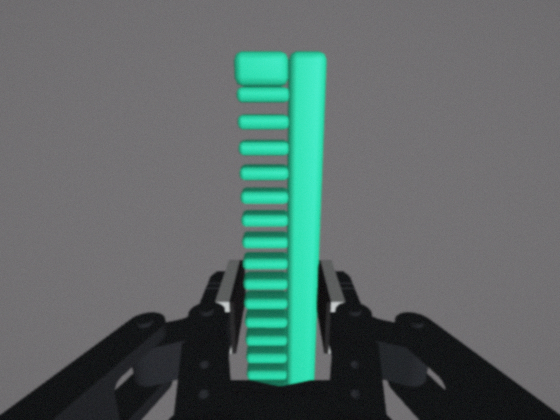

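Gripped: opening 0.384 × 85 ≈ 33 mm, against a 34 mm comb, with the pads at wrist (238,300) and (322,300). Lift.

>>> carry_out(increments="0 0 0 -10 0 0 0.6; 0 0 0 -30 0 0 0.6; 0 0 0 -60 0 0 0.6; 0 0 0 -95 0 0 0.6; 0 0 0 -125 0 0 0.6; 0 0 0 -150 0 0 0.6; 0 0 0 -160 0 0 0.6; 0 0 0 -160 0 0 0.6; 0 0 0 -160 0 0 0.6", force=60)

```text
t: 7.12
eef_pos: [0.585, -0.1349, 0.1443]
ee_rot: [[0.0, 0.157, 0.988], [-0.0, 0.988, -0.157], [-1.0, -0.0, 0.0]]
force: [0.4, -0.5, -0.3]
gripper_width: 0.379
```

```bash
cat > comb.py <<'E'
from h import *
import sys
o=get_obs();print(o["t"],o["eef_pos"],o["force"].round(2),o["gripper_width"])
for n in ["side","scene","wrist"]:
    ci=camera_info(n);p,d=capture(n);w=cloud(p,d,ci);t=(w-o["eef_pos"])@o["ee_rot"]
    hsv=cv2.cvtColor(p,cv2.COLOR_BGR2HSV).astype(int)
    m=(hsv[...,1]>90)&(hsv[...,0]>65)&(hsv[...,0]<95)&(np.abs(t).max(-1)<.13)
    P=w[m];T=t[m]; print(n,m.sum(),"z",np.percentile(P[:,2],[2,50,98]).round(4),"toolmin",(np.percentile(T,1,axis=0)*1000).round(1),"max",(np.percentile(T,99,axis=0)*1000).round(1))
    print(rect(P))
    cv2.imwrite(f"pics/{sys.argv[1]}_{n}.png",p)
E
python3 comb.py c1
```

```text
7.1167 [ 0.58503469 -0.13486026  0.14429911] [ 0.43 -0.49 -0.3 ] 0.3791178617517831
side 882 z [0.1635 0.1713 0.2109] toolmin [-87.2 -55.9 -93.4] max [-18.3  15.4  92.4]
(((581.087890625, -157.90158081054688), (83.96531677246094, 189.70111083984375), 78.7100601196289), [[480.0, -181.0], [666.0, -218.0], [682.0, -135.0], [496.0, -98.0]])
scene 389 z [0.1638 0.1701 0.2262] toolmin [-84.1 -14.8 -90.5] max [-19.1  43.3  92.9]
(((586.19921875, -118.35311889648438), (65.60648345947266, 191.05625915527344), 81.85562133789062), [[487.0, -137.0], [676.0, -164.0], [685.0, -99.0], [496.0, -72.0]])
wrist 23625 z [0.1625 0.1694 0.1717] toolmin [-72.1 -16.3 -96. ] max [-17.5  16.2  49.2]
(((563.7754516601562, -136.83685302734375), (144.95016479492188, 106.28092193603516), 18.17020034790039), [[478.0, -109.0], [511.0, -210.0], [649.0, -165.0], [616.0, -64.0]])
```

View pics/c1_side.png

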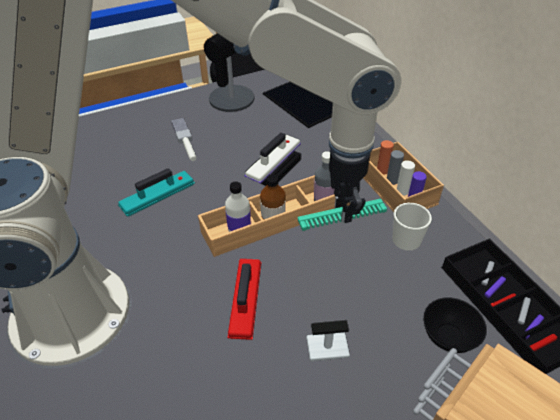

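The side picture shows the comb level in the jaws at (343,215), with its centre within about 1 mm of the TCP along its length. Now to above the rest.

```bash
python3 - <<'E'
from h import *
print(inc([.4583,-.3142,.144],69.5))
E
```

```text
(array([ 1.148e+01, -1.900e-01,  1.000e-02]), array([  -1.2, -197. ,  -96. ]))
```

>>> carry_out(increments="2 0 0 0 -15 -7 0.6; 4 0 0 0 -45 -22 0.6; 6 0 0 0 -80 -39 0.6; 8 0 0 0 -115 -56 0.6; 10 0 0 0 -150 -73 0.6; 11.5 0 0 0 -178 -87 0.6; 11.5 0 0 0 -192 -94 0.6; 11.5 0 0 0 -197 -96 0.6; 11.5 0 0 0 -197 -96 0.6; 11.5 0 0 0 -197 -96 0.6")

```text
t: 8.1
eef_pos: [0.4596, -0.3138, 0.1436]
ee_rot: [[-0.001, 0.351, 0.936], [0.001, 0.936, -0.351], [-1.0, 0.001, -0.001]]
force: [0.2, -1.3, -0.7]
gripper_width: 0.381
```

```bash
python3 comb.py c2; python3 - <<'E'
from h import *
p=cv2.imread("pics/c2_side.png");cv2.imwrite("pics/c2_sc.png",cv2.resize(p[230:390,230:430],None,fx=3.5,fy=3.5,interpolation=cv2.INTER_CUBIC))
for n in ["scene","wrist"]:
    p,d=capture(n);w=cloud(p,d,camera_info(n)).reshape(-1,3)
    h=cv2.cvtColor(p,cv2.COLOR_BGR2HSV).reshape(-1,3).astype(int)
    q=w[(abs(w[:,2]-.08)<.004)&(abs(w[:,0]-.46)<.08)&(abs(w[:,1]+.313)<.08)]
    if len(q)>10: print("bar",len(q),rect(q))
print(inc([.4583,-.3142,.067],69.5))
E
```

```text
8.1 [ 0.45957681 -0.31384478  0.14362719] [ 0.17 -1.33 -0.66] 0.38058661620238954
side 1272 z [0.1632 0.1709 0.2191] toolmin [-92.5 -47.  -92.6] max [-18.5  15.9  93.4]
(((451.4456481933594, -336.03216552734375), (83.52205657958984, 188.8533477783203), 68.69095611572266), [[348.0, -341.0], [524.0, -409.0], [555.0, -331.0], [379.0, -263.0]])
scene 364 z [0.1636 0.171  0.2184] toolmin [-79.4 -15.3 -92.8] max [-19.3  54.   93.5]
(((467.3822937011719, -295.45782470703125), (75.28097534179688, 191.84585571289062), 61.941402435302734), [[365.0, -284.0], [534.0, -374.0], [570.0, -307.0], [400.0, -217.0]])
wrist 23718 z [0.163  0.1706 0.1727] toolmin [-29.6 -15.8 -94.6] max [62.8 16.5 50.5]
(((439.7225341796875, -308.7312316894531), (145.72781372070312, 99.39169311523438), 6.2058000564575195), [[362.0, -267.0], [373.0, -366.0], [518.0, -350.0], [507.0, -251.0]])
bar 102 (((457.729736328125, -311.9696960449219), (26.036762237548828, 72.16507720947266), 73.27203369140625), [[419.0, -314.0], [489.0, -335.0], [496.0, -310.0], [427.0, -289.0]])
bar 570 (((455.8523254394531, -316.9974060058594), (16.99236297607422, 53.713504791259766), 69.90666961669922), [[428.0, -316.0], [478.0, -334.0], [484.0, -318.0], [434.0, -300.0]])
(array([ 0.07, -0.01, -0.01]), array([77.4, -1.3, -1.6]))
```

View pics/c2_sc.png

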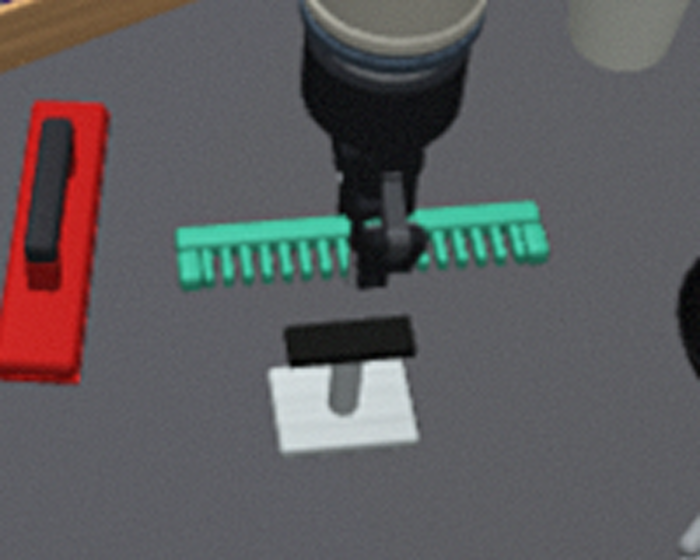

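View pics/c2_wrist.png

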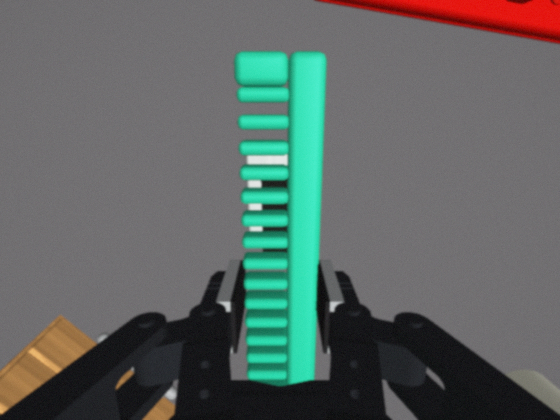

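Aligned: the bar is under the comb, and the wrist view shows the black bar and base at (270,175). Lower to just above it.

>>> carry_out(increments="0 0 0 15 -1 -1.5 0.6; 0 0 0 35 -1 -1.5 0.6; 0 0 0 55 -1 -1.5 0.6; 0 0 0 66 -1 -1.5 0.6; 0 0 0 71 -1 -1.5 0.6; 0 0 0 74 -1 -1.5 0.6; 0 0 0 74 -1 -1.5 0.6; 0 0 0 74 -1 -1.5 0.6")

```text
t: 9.02
eef_pos: [0.4584, -0.3151, 0.0712]
ee_rot: [[0.001, 0.35, 0.937], [-0.001, 0.937, -0.35], [-1.0, -0.0, 0.001]]
force: [-0.1, -0.2, 0.3]
gripper_width: 0.375
```

```bash
python3 comb.py c3; python3 - <<'E'
from h import *
p=cv2.imread("pics/c3_side.png");cv2.imwrite("pics/c3_sc.png",cv2.resize(p[260:390,230:430],None,fx=3.5,fy=3.5,interpolation=cv2.INTER_CUBIC))
E
```

```text
9.0167 [ 0.45842047 -0.31512455  0.07117284] [-0.06 -0.17  0.29] 0.374605910203435
side 1266 z [0.0017 0.0982 0.153 ] toolmin [-105.6  -47.   -92.4] max [71.7 53.6 93.5]
(((458.9119873046875, -313.72308349609375), (132.10983276367188, 193.0479736328125), 62.8223876953125), [[343.0, -328.0], [515.0, -417.0], [575.0, -299.0], [403.0, -211.0]])
scene 364 z [0.08   0.0985 0.1467] toolmin [ -84.6 -112.8  -92.1] max [69.4 55.4 94. ]
(((429.63079833984375, -323.4482421875), (220.30441284179688, 149.59661865234375), 22.06566047668457), [[299.0, -296.0], [356.0, -434.0], [560.0, -351.0], [504.0, -213.0]])
wrist 23871 z [0.0881 0.0979 0.0999] toolmin [-29.6 -16.5 -95. ] max [-8.6 16.1 50.6]
(((459.82073974609375, -319.3815612792969), (108.70350646972656, 230.22146606445312), 58.823978424072266), [[333.0, -306.0], [530.0, -425.0], [586.0, -332.0], [389.0, -213.0]])
```

View pics/c3_sc.png

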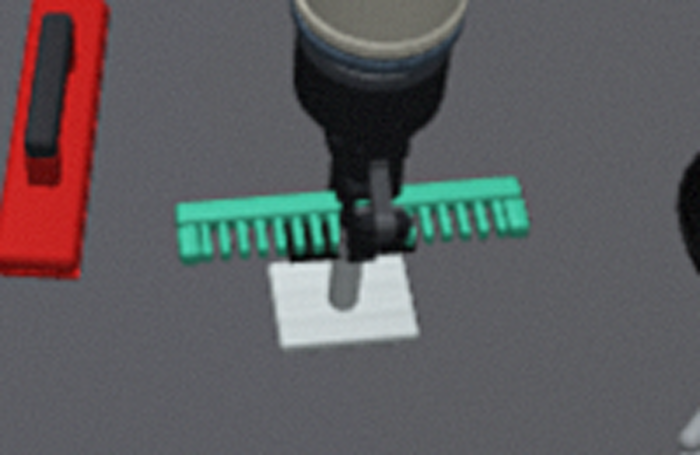

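The comb is centred over the bar, about 6 mm above it. Lower slowly to contact.

>>> carry_out(increments="0 0 0 2 0 0 0.6; 0 0 0 4 0 0 0.6; 0 0 0 5.5 0 0 0.6; 0 0 0 6.5 0 0 0.6; 0 0 0 6.5 0 0 0.6")

```text
t: 9.58
eef_pos: [0.4578, -0.3149, 0.0646]
ee_rot: [[-0.0, 0.35, 0.937], [0.0, 0.937, -0.35], [-1.0, 0.0, -0.0]]
force: [-2.5, 2.6, 8.5]
gripper_width: 0.376
```

```bash
python3 comb.py c4 | grep -v '^(('
```

```text
9.5833 [ 0.45783259 -0.31486438  0.06460187] [-2.53  2.61  8.52] 0.3758548585465852
side 1262 z [0.0014 0.0917 0.1507] toolmin [-113.   -58.   -92.6] max [64.5 52.8 93.8]
scene 358 z [0.0011 0.0916 0.1413] toolmin [ -86.8 -107.   -94. ] max [65.1 56.1 93.1]
wrist 23896 z [0.0817 0.0912 0.0933] toolmin [-29.5 -16.4 -95.1] max [-15.1  16.2  50.6]
```

>>> carry_out(increments="0 0 0 -0.7 0 0 0.6; 0 0 0 -0.7 0 0 0.2; 0 0 0 -0.7 0 0 0; 0 0 0 -0.7 0 0 -0.3; 0 0 0 -0.7 0 0 -0.3; 0 0 0 -0.7 0 0 -0.3")

```text
t: 10.23
eef_pos: [0.4578, -0.3148, 0.0645]
ee_rot: [[-0.0, 0.35, 0.937], [0.0, 0.937, -0.35], [-1.0, 0.0, -0.0]]
force: [-0.3, 1.5, 0.8]
gripper_width: 0.649
```

```bash
python3 comb.py c5 | grep -v '^(('
```

```text
10.2333 [ 0.45780423 -0.31482998  0.06454388] [-0.33  1.49  0.81] 0.6493362612892736
side 1229 z [0.0017 0.0916 0.0966] toolmin [-91.8 -31.3 -92.5] max [64.3 51.6 93.8]
scene 348 z [0.0004 0.0911 0.1435] toolmin [ -84.7 -106.9  -98.6] max [64.5 62.6 93.6]
wrist 23792 z [0.0802 0.0912 0.0932] toolmin [-29.  -16.4 -95.1] max [63.5 16.2 51. ]
```

View pics/c5_wrist.png

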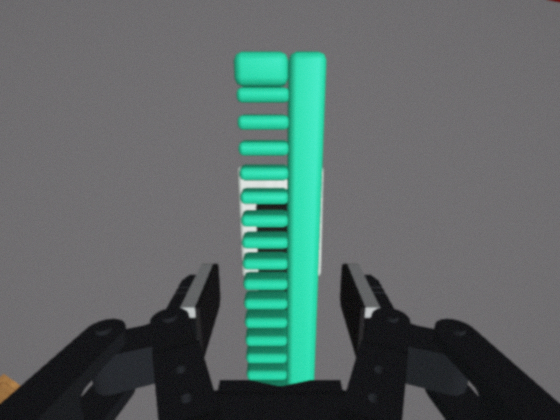

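Released and clear of both fingers, with the comb still flat. Rise straight up.

>>> carry_out(increments="0 0 0 -8 0 0 -0.3; 0 0 0 -25 0 0 -0.3; 0 0 0 -50 0 0 -0.5; 0 0 0 -85 0 0 -1; 0 0 0 -120 0 0 -1; 0 0 0 -155 0 0 -1; 0 0 0 -185 0 0 -1; 0 0 0 -200 0 0 -1; 0 0 0 -200 0 0 -1; 0 0 0 -200 0 0 -1")

```text
t: 11.22
eef_pos: [0.4581, -0.315, 0.2659]
ee_rot: [[0.002, 0.35, 0.937], [-0.001, 0.937, -0.35], [-1.0, -0.001, 0.002]]
force: [-0.1, 0.4, 0.3]
gripper_width: 0.997
```

```bash
python3 - <<'E'
from h import *
o=get_obs();print(o["t"],o["eef_pos"],o["q"].round(2))
for n in ["side","scene","wrist"]:
    ci=camera_info(n);p,d=capture(n);w=cloud(p,d,ci)
    hsv=cv2.cvtColor(p,cv2.COLOR_BGR2HSV).astype(int)
    m=(hsv[...,1]>90)&(hsv[...,0]>65)&(hsv[...,0]<95)&(abs(w[...,2]-.09)<.006)&(abs(w[...,0]-.458)<.13)&(abs(w[...,1]+.315)<.1)
    P=w[m];print(n,m.sum(),np.percentile(P[:,2],[2,50,98]).round(4),rect(P))
    if n=="wrist": # flatness plane fit
        m&=abs(w[...,2]-.0915)<.004; Q=w[m]
        print(np.linalg.lstsq(np.c_[Q[:,:2],np.ones(len(Q))],Q[:,2],rcond=None)[0])
    cv2.imwrite(f"pics/c6_{n}.png",p)
print(inc([.4578,-.3148,.28],69.5),inc([.597,.2405,.28],121))
E
```

```text
11.2167 [ 0.45813367 -0.31504077  0.26586858] [-0.61  0.2   1.73  0.    1.22 -1.82]
side 1353 [0.0854 0.0919 0.0952] (((458.591552734375, -315.9169006347656), (35.28394317626953, 189.22694396972656), 69.42333984375), [[364.0, -299.0], [541.0, -366.0], [553.0, -333.0], [376.0, -266.0]])
scene 405 [0.0853 0.0915 0.0952] (((457.28912353515625, -310.90765380859375), (36.77597427368164, 193.9857177734375), 69.29965209960938), [[360.0, -294.0], [542.0, -362.0], [555.0, -328.0], [373.0, -259.0]])
wrist 4979 [0.0857 0.0914 0.0934] (((456.0635986328125, -314.9156188964844), (33.54768753051758, 187.82911682128906), 69.4067153930664), [[362.0, -298.0], [538.0, -364.0], [550.0, -332.0], [374.0, -266.0]])
[0.01395045 0.04191893 0.09806728]
(array([-0.02, -0.13, -0.03]), array([-16.6,  -0.2,   0.8])) (array([-51.52,  -0.1 ,  -0.09]), array([-16.2, 568.7, -63.5]))
```

View pics/c6_side.png

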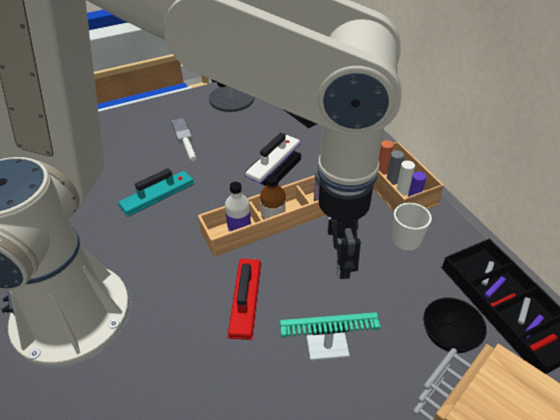

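The comb lies on the bar at (458,−315), yaw −20.5°, top at 0.0915; in the side view it spans (282–380,323). Before going to the lamp I check whether the fitted 0.04 slope across its width is only the comb's shape.

```bash
python3 - <<'E'
from h import *
for f in ["w1","w2"]:
    z=np.load(f"pics/{f}.npz");w=z["w"];h=z["h"]
    m=(h[...,1]>90)&(h[...,0]>65)&(h[...,0]<95)&(abs(w[...,2]-.0115)<.004)&(abs(w[...,0]-.586)<.11)&(abs(w[...,1]+.135)<.05)
    Q=w[m];print(f,np.linalg.lstsq(np.c_[Q[:,:2],np.ones(len(Q))],Q[:,2],rcond=None)[0])
E
```

```text
w1 [0.00563928 0.0442841  0.01389181]
w2 [0.00485547 0.04834517 0.01476402]
```

>>> carry_out(increments="-5 0 0 -6 15 -2 -1; -10 0 0 -12 45 -5 -1; -16 0 0 -16 85 -9 -1; -22 0 0 -16 125 -14 -1; -28 0 0 -16 165 -18 -1; -34 0 0 -16 205 -23 -1; -40 0 0 -16 245 -27 -1; -46 0 0 -16 285 -32 -1; -51.5 0 0 -16 325 -36 -1; -51.5 0 0 -16 360 -40 -1")

```text
t: 12.2
eef_pos: [0.5461, 0.0388, 0.2793]
ee_rot: [[-0.002, -0.52, 0.854], [0.0, 0.854, 0.52], [-1.0, 0.001, -0.002]]
force: [0.2, -0.2, 0.5]
gripper_width: 1.001
```

```bash
python3 - <<'E'
from h import *
o=get_obs();print(o["eef_pos"],o["q"].round(2));print(inc([.597,.2405,.28],121))
E
```

```text
[0.54614816 0.0387615  0.27929553] [ 0.07  0.18  1.72  0.    1.25 -2.05]
(array([ 0.35, -0.1 , -0.07]), array([ -0.8, 145.8, 148.4]))
```

The slope was the same on the table (0.044), so it is the comb's shape and the comb is flat. On to the lamp.

>>> carry_out(increments="0 0 0 0 25 25 -1; 0 0 0 0 50 50 -1; 0 0 0 0 75 75 -1; 0 0 0 0 100 100 -0.6; 0 0 0 0 122 123 -0.2; 0 0 0 0 138 140 -0.2; 0 0 0 0 144 147 -0.2; 0 0 0 0 144 147 -0.2; 0 0 0 0 144 147 -0.2")

```text
t: 12.95
eef_pos: [0.5979, 0.2349, 0.2794]
ee_rot: [[-0.002, -0.515, 0.857], [-0.001, 0.857, 0.515], [-1.0, -0.0, -0.002]]
force: [0.0, -0.3, -0.2]
gripper_width: 0.601
```

```bash
cat > lamp.py <<'E'
from h import *
import sys
zl=float(sys.argv[2]); cx,cy=float(sys.argv[3]),float(sys.argv[4])
o=get_obs();print(o["t"],o["eef_pos"],o["force"].round(2),o["gripper_width"])
for n in ["side","scene","wrist"]:
    ci=camera_info(n);p,d=capture(n);w=cloud(p,d,ci);hsv=cv2.cvtColor(p,cv2.COLOR_BGR2HSV).astype(int)
    near=(np.hypot(w[...,0]-cx,w[...,1]-cy)<.115)
    hd=near&(abs(w[...,2]-zl-.024)<.006)&(hsv[...,2]>120)
    ha=near&(abs(w[...,2]-zl-.069)<.006)&(np.hypot(w[...,0]-cx,w[...,1]-cy)<.07)
    for nm,m in [("head",hd),("handle",ha)]:
        if m.sum()>20: print(n,nm,m.sum(),np.median(w[m][:,2]).round(4),rect(w[m]))
    cv2.imwrite(f"pics/{sys.argv[1]}_{n}.png",p)
E
python3 lamp.py l1 .025 .597 .2405; python3 - <<'E'
from h import *
print(inc([.597,.2405,.12],121))
E
```

```text
12.95 [0.5978522  0.23485466 0.27941053] [ 0.01 -0.26 -0.18] 0.6008692541801083
side head 701 0.0498 (((597.6353759765625, 236.66360473632812), (201.49139404296875, 52.21760940551758), 30.91083335876465), [[498.0, 207.0], [525.0, 163.0], [697.0, 266.0], [671.0, 311.0]])
side handle 206 0.0942 (((596.4686889648438, 237.05857849121094), (101.21662139892578, 23.88300132751465), 30.975460052490234), [[547.0, 221.0], [559.0, 201.0], [646.0, 253.0], [634.0, 273.0]])
scene head 640 0.0498 (((596.3614501953125, 240.62747192382812), (201.15658569335938, 51.56333541870117), 30.80638313293457), [[497.0, 211.0], [523.0, 167.0], [696.0, 270.0], [670.0, 314.0]])
scene handle 179 0.0943 (((596.6821899414062, 240.93702697753906), (100.38804626464844, 22.232833862304688), 31.112565994262695), [[548.0, 225.0], [559.0, 205.0], [645.0, 257.0], [634.0, 276.0]])
wrist head 5298 0.0489 (((594.8818359375, 238.45510864257812), (198.19931030273438, 50.03168869018555), 30.831947326660156), [[497.0, 209.0], [523.0, 166.0], [693.0, 268.0], [667.0, 311.0]])
wrist handle 1741 0.0938 (((594.4903564453125, 238.61732482910156), (98.35140228271484, 19.457534790039062), 30.775102615356445), [[547.0, 222.0], [557.0, 205.0], [642.0, 255.0], [632.0, 272.0]])
(array([-0.09, -0.05,  0.01]), array([160.5,   6.3,   2.5]))
```

View pics/l1_wrist.png

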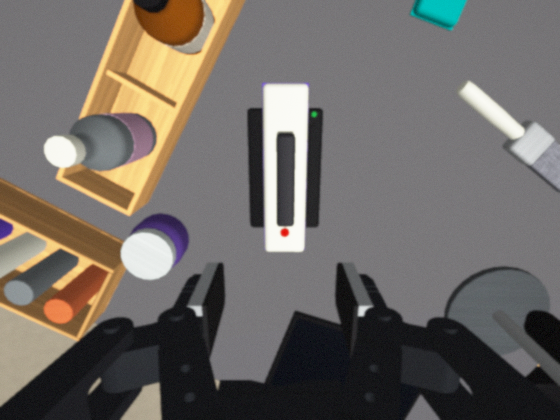

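The wrist view shows the white lamp at (286,167) with its handle at columns 277–294 and the jar at (155,245), well aside. Lamp centre is about (0.596, 0.238), yaw 30.9°. Descend.

```bash
python3 - <<'E'
from h import *
print(inc([.5957,.2384,.10],120.9));print(inc([.5957,.2384,.043],120.9))
E
```

```text
(array([ 0.01, -0.05,  0.01]), array([180.5,   5.1,   0.4]))
(array([ 0.01, -0.05,  0.01]), array([237.5,   5.1,   0.4]))
```

>>> carry_out(increments="0 0 0 20 4.5 0 -0.2; 0 0 0 55 4.5 0 -0.2; 0 0 0 95 4.5 0 -0.2; 0 0 0 130 4.5 0 -0.2; 0 0 0 160 4.5 0 -0.2; 0 0 0 178 4.5 0 -0.2; 0 0 0 185 4.5 0 -0.2; 0 0 0 185 4.5 0 -0.2; 0 0 0 185 4.5 0 -0.2")

```text
t: 13.85
eef_pos: [0.5968, 0.2388, 0.0967]
ee_rot: [[0.001, -0.514, 0.858], [0.0, 0.858, 0.514], [-1.0, -0.0, 0.001]]
force: [0.2, 0.6, 1.1]
gripper_width: 0.605
```

```bash
python3 lamp.py l2 .025 .5957 .2384 |grep -v side; python3 - <<'E'
from h import *
print(inc([.5957,.2384,.043],120.9))
E
```

```text
13.85 [0.59678002 0.23884986 0.09668055] [0.19 0.59 1.13] 0.6048314809350711
scene head 643 0.0498 (((597.2312622070312, 240.24221801757812), (199.2874298095703, 51.607337951660156), 31.574413299560547), [[499.0, 210.0], [526.0, 166.0], [696.0, 270.0], [669.0, 314.0]])
scene handle 143 0.0937 (((598.248779296875, 240.38426208496094), (97.53626251220703, 22.400043487548828), 32.518760681152344), [[551.0, 224.0], [563.0, 205.0], [645.0, 257.0], [633.0, 276.0]])
wrist head 15159 0.0489 (((594.4403686523438, 238.33627319335938), (198.3572998046875, 50.07217025756836), 30.816543579101562), [[496.0, 209.0], [522.0, 166.0], [692.0, 268.0], [667.0, 311.0]])
wrist handle 6398 0.0938 (((594.4701538085938, 238.34632873535156), (98.85948181152344, 20.048439025878906), 30.844280242919922), [[547.0, 222.0], [557.0, 204.0], [642.0, 255.0], [632.0, 272.0]])
(array([0.07, 0.17, 0.03]), array([54.7, -0.1, -2.2]))
```

View pics/l2_wrist.png

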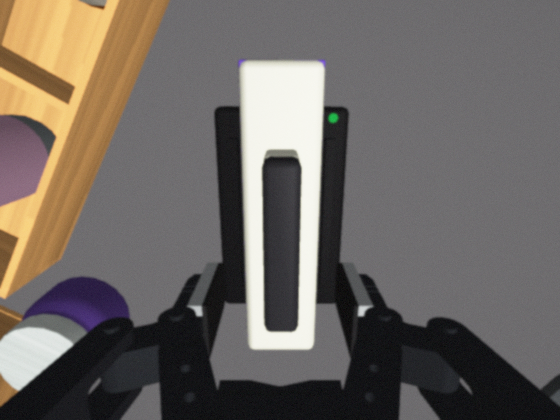

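Centred between the fingers. Down the last 54 mm slowly.

>>> carry_out(increments="0 0 0 10 0 -2 -0.2; 0 0 0 22 0 -2 -0.2; 0 0 0 34 0 -2 -0.2; 0 0 0 44 0 -2 -0.2; 0 0 0 51 0 -2 -0.2; 0 0 0 54 0 -2 -0.2; 0 0 0 54 0 -2 -0.2; 0 0 0 54 0 -2 -0.2")

```text
t: 14.67
eef_pos: [0.5945, 0.2383, 0.0415]
ee_rot: [[-0.0, -0.515, 0.857], [-0.0, 0.857, 0.515], [-1.0, 0.0, -0.0]]
force: [-0.1, -0.1, 0.5]
gripper_width: 0.597
```

```bash
python3 lamp.py l3 .025 .5957 .2384 |grep -v scene; python3 - <<'E'
from h import *
print(inc([.5957,.2384,.043],120.9))
p=cv2.imread("pics/l3_side.png");cv2.imwrite("pics/l3_sc.png",cv2.resize(p[80:210,200:360],None,fx=4,fy=4,interpolation=cv2.INTER_CUBIC))
E
```

```text
14.6667 [0.59445683 0.23831251 0.0414563 ] [-0.13 -0.15  0.49] 0.5972721834121034
side head 563 0.0496 (((597.8231201171875, 236.28395080566406), (202.12550354003906, 52.36843490600586), 30.334447860717773), [[497.0, 208.0], [524.0, 163.0], [698.0, 265.0], [672.0, 310.0]])
side handle 199 0.094 (((591.6664428710938, 240.31529235839844), (81.31110382080078, 72.48326110839844), 78.3021469116211), [[548.0, 208.0], [619.0, 193.0], [635.0, 273.0], [564.0, 287.0]])
wrist head 22359 0.0489 (((583.2958984375, 231.77757263183594), (172.698974609375, 50.11323165893555), 30.857759475708008), [[496.0, 209.0], [522.0, 166.0], [670.0, 255.0], [645.0, 298.0]])
wrist handle 12234 0.0938 (((587.1065673828125, 234.04673767089844), (63.99757766723633, 71.94418334960938), 81.0614013671875), [[547.0, 208.0], [618.0, 197.0], [628.0, 260.0], [557.0, 271.0]])
(array([0.08, 0.06, 0.01]), array([-0.7, -0.5,  0.6]))
```

View pics/l3_sc.png

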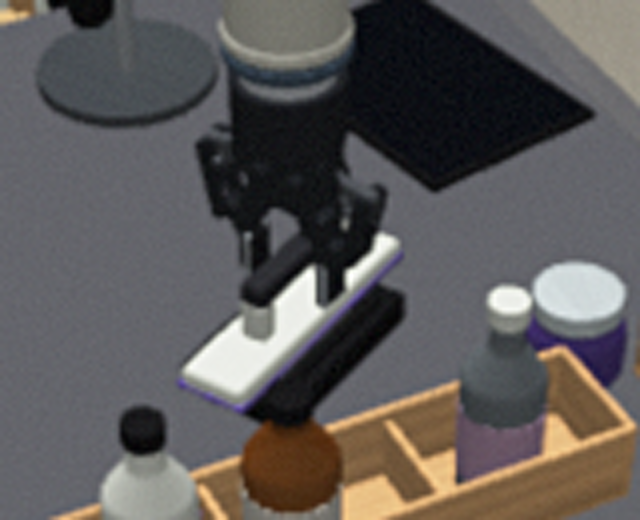

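View pics/l3_wrist.png

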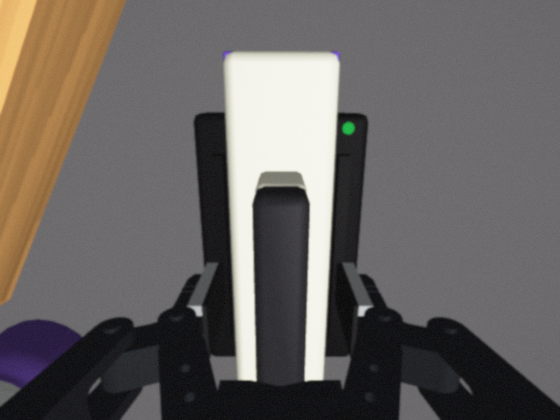

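The fingers straddle the handle: side view (250,245) and (330,270) in the crop, no contact force. Close.

>>> carry_out(increments="0 0 0 -0.5 0 0 0.1; 0 0 0 -0.5 0 0 0.4; 0 0 0 -0.5 0 0 0.8; 0 0 0 -0.5 0 0 1; 0 0 0 -0.5 0 0 1; 0 0 0 -0.5 0 0 1", force=90)

```text
t: 15.32
eef_pos: [0.5947, 0.2385, 0.0428]
ee_rot: [[0.001, -0.515, 0.857], [0.0, 0.857, 0.515], [-1.0, 0.0, 0.001]]
force: [-2.2, 0.7, 5.9]
gripper_width: 0.22
```

>>> carry_out(increments="0 0 0 -4 0 0 1; 0 0 0 -10 0 0 1; 0 0 0 -18 0 0 1; 0 0 0 -26 0 0 1; 0 0 0 -30 0 0 1; 0 0 0 -30 0 0 1; 0 0 0 -30 0 0 1")

```text
t: 15.9
eef_pos: [0.5947, 0.2384, 0.0727]
ee_rot: [[0.001, -0.515, 0.857], [0.0, 0.857, 0.515], [-1.0, -0.0, 0.001]]
force: [-0.2, -0.8, -1.8]
gripper_width: 0.22
```

```bash
python3 lamp.py l4 .0545 .5957 .2384; python3 - <<'E'
from h import *
print(get_obs()["ft_torque"])
p=cv2.imread("pics/l4_side.png");cv2.imwrite("pics/l4_sc.png",cv2.resize(p[80:210,200:360],None,fx=4,fy=4,interpolation=cv2.INTER_CUBIC))
E
```

```text
15.9 [0.59469569 0.23837107 0.07268063] [-0.17 -0.75 -1.85] 0.2198944959696503
side head 642 0.0795 (((597.1300659179688, 234.39002990722656), (198.68167114257812, 51.624298095703125), 30.244035720825195), [[498.0, 207.0], [524.0, 162.0], [696.0, 262.0], [670.0, 307.0]])
side handle 157 0.1242 (((596.4218139648438, 233.975341796875), (94.5509033203125, 45.351680755615234), 9.264813423156738), [[546.0, 249.0], [553.0, 204.0], [647.0, 219.0], [639.0, 264.0]])
scene head 598 0.0791 (((597.2740478515625, 241.26730346679688), (199.34320068359375, 52.124595642089844), 31.35926628112793), [[499.0, 212.0], [526.0, 167.0], [696.0, 271.0], [669.0, 315.0]])
scene handle 138 0.124 (((600.5771484375, 243.5921630859375), (90.42355346679688, 41.21410369873047), 46.291893005371094), [[554.0, 225.0], [584.0, 197.0], [647.0, 262.0], [617.0, 291.0]])
wrist head 18056 0.0782 (((581.8949584960938, 230.981689453125), (170.21372985839844, 50.089683532714844), 31.04667854309082), [[496.0, 209.0], [522.0, 166.0], [668.0, 253.0], [642.0, 296.0]])
wrist handle 11482 0.123 (((586.2542114257812, 233.77191162109375), (79.24378204345703, 46.904022216796875), 9.197528839111328), [[543.0, 251.0], [551.0, 204.0], [629.0, 217.0], [622.0, 263.0]])
[-0.02210359 -0.00350926 -0.03618824]
```

View pics/l4_sc.png

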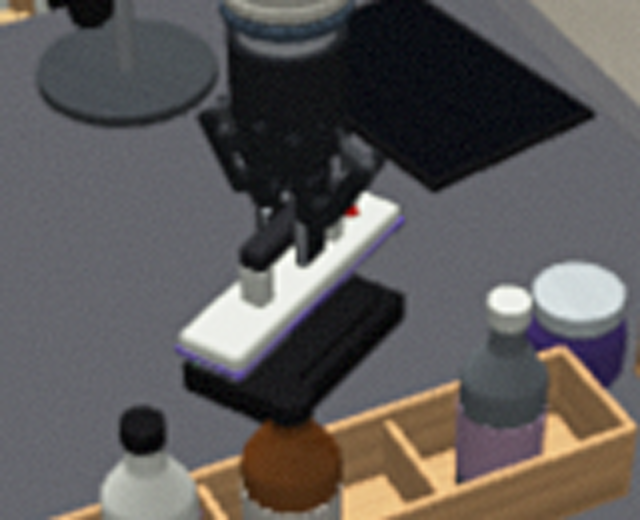

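The lamp is off its dock, level, opening 0.22 × 85 ≈ 19 mm (20 mm handle). Raise it clear of the bottles.

>>> carry_out(increments="0 0 0 -10 0 0 1; 0 0 0 -28 0 0 1; 0 0 0 -52 0 0 1; 0 0 0 -80 0 0 1; 0 0 0 -110 0 0 1; 0 0 0 -140 0 0 1; 0 0 0 -166 0 0 1; 0 0 0 -186 0 0 1; 0 0 0 -197 0 0 1; 0 0 0 -200 0 0 1")

```text
t: 16.88
eef_pos: [0.5953, 0.2386, 0.2748]
ee_rot: [[0.003, -0.515, 0.857], [0.001, 0.857, 0.515], [-1.0, -0.001, 0.003]]
force: [0.6, 0.7, -2.1]
gripper_width: 0.221
```

```bash
python3 - <<'E'
from h import *
o=get_obs();print(o["t"],o["eef_pos"],o["gripper_width"],o["force"])
ci=camera_info("wrist");p,d=capture("wrist");w=cloud(p,d,ci);t=(w-o["eef_pos"])@o["ee_rot"]
h=cv2.cvtColor(p,cv2.COLOR_BGR2HSV).astype(int)
m=(h[...,2]>150)&(h[...,1]<60)&(abs(t[...,0]+.0065)<.008)&(abs(t[...,1])<.04)&(abs(t[...,2])<.12)
T=t[m];print(m.sum(),np.percentile(T,[1,50,99],axis=0).round(4));print(np.linalg.lstsq(np.c_[T[:,1:],np.ones(len(T))],T[:,0],rcond=None)[0])
r=cv2.minAreaRect((T[:,1:]*1000).astype(np.float32));print(r)
print(inc([.4585,-.315,.272],69.5))
E
```

```text
16.8833 [0.59527302 0.23862128 0.27481371] 0.22109362645940697 [ 0.58448052  0.74609895 -2.11420464]
17772 [[-0.008  -0.0235 -0.098 ]
 [-0.0062  0.0005 -0.0662]
 [-0.0027  0.0244  0.0621]]
[ 0.00371301  0.00169416 -0.00604469]
((0.2740192413330078, -14.10955810546875), (49.53572082519531, 169.63929748535156), 0.18555253744125366)
(array([ 5.148e+01,  1.200e-01, -3.000e-02]), array([   1. , -404.3, -401.8]))
```

Level to 0.004 rad in the grip, and centred on the TCP within about 1 mm. Carry it over the caddy at underside height 0.25.

>>> carry_out(increments="2 0 0 0 -8 -8 1; 5 0 0 0 -24 -24 1; 8 0 0 0 -46 -46 1; 11 0 0 0 -70 -70 1; 14 0 0 0 -94 -93 1; 17 0 0 0 -118 -117 1; 20 0 0 0 -142 -141 1; 23 0 0 0 -166 -165 1; 26 0 0 0 -190 -189 1; 29 0 0 0 -214 -213 1")

```text
t: 17.77
eef_pos: [0.5197, -0.0567, 0.2703]
ee_rot: [[-0.003, -0.03, 1.0], [0.0, 1.0, 0.03], [-1.0, 0.0, -0.003]]
force: [-0.2, -0.1, -2.7]
gripper_width: 0.223
```

```bash
python3 - <<'E'
from h import *
o=get_obs();print(o["t"],o["eef_pos"],o["gripper_width"],o["force"],o["q"].round(2))
print(inc([.4585,-.315,.272],69.5))
E
```

```text
17.7667 [ 0.5197214  -0.05671211  0.27026684] 0.22333588318064934 [-0.21547721 -0.05332175 -2.71831281] [-0.11  0.14  1.78 -0.    1.22 -1.71]
(array([22.23, -0.19,  0.03]), array([  -1.5, -256.3,  -69. ]))
```

>>> carry_out(increments="3 0 0 0 -30 -8 1; 6 0 0 0 -62 -17 1; 9 0 0 0 -94 -25 1; 12 0 0 0 -126 -34 1; 15 0 0 0 -158 -42 1; 18 0 0 0 -188 -50 1; 20 0 0 0 -214 -57 1; 22 0 0 0 -234 -63 1; 22 0 0 0 -246 -66 1; 22 0 0 0 -250 -67 1")

```text
t: 18.6
eef_pos: [0.4621, -0.3084, 0.2706]
ee_rot: [[-0.002, 0.344, 0.939], [0.001, 0.939, -0.344], [-1.0, 0.0, -0.003]]
force: [-0.3, -0.2, -2.1]
gripper_width: 0.221
```

>>> carry_out(increments="0 0 0 0 0 0 1; 0 0 0 0 0 0 1; 0 0 0 0 0 0 1")

```text
t: 18.85
eef_pos: [0.4638, -0.3058, 0.2719]
ee_rot: [[-0.0, 0.341, 0.94], [0.001, 0.94, -0.341], [-1.0, 0.001, -0.001]]
force: [-0.2, 0.1, -2.3]
gripper_width: 0.225
```

```bash
cat > fin.py <<'E'
from h import *
import sys
o=get_obs();print(o["t"],o["eef_pos"].round(4),o["gripper_width"],o["force"].round(2))
TZ=o["eef_pos"][2]
for n in ["side","scene","wrist"]:
    ci=camera_info(n);p,d=capture(n);w=cloud(p,d,ci);h=cv2.cvtColor(p,cv2.COLOR_BGR2HSV).astype(int)
    near=np.hypot(w[...,0]-.4585,w[...,1]+.315)<.125
    mc=near&(h[...,1]>90)&(h[...,0]>65)&(h[...,0]<95)&(abs(w[...,2]-.09)<.006)
    ml=near&(h[...,2]>130)&(h[...,1]<60)&(abs(w[...,2]-(TZ+.0062))<.006)
    for nm,m in [("comb",mc),("lamp",ml)]:
        if m.sum()>20: print(n,nm,m.sum(),np.median(w[m][:,2]).round(4),rect(w[m]))
    cv2.imwrite(f"pics/{sys.argv[1]}_{n}.png",p)
print(inc([.4577,-.3147,.130],69.5))
E
python3 fin.py f1
```

```text
18.85 [ 0.4638 -0.3058  0.2719] 0.22471689096625774 [-0.24  0.12 -2.29]
side comb 1359 0.0918 (((458.5555114746094, -315.9147033691406), (37.78667449951172, 189.19166564941406), 69.9693832397461), [[363.0, -301.0], [541.0, -366.0], [554.0, -331.0], [376.0, -266.0]])
side lamp 2308 0.2787 (((465.48687744140625, -308.4322509765625), (51.89866638183594, 198.64840698242188), 70.22478485107422), [[363.0, -299.0], [550.0, -366.0], [568.0, -318.0], [381.0, -250.0]])
scene comb 401 0.0918 (((457.9344177246094, -312.1510009765625), (35.38411331176758, 192.35142517089844), 69.8752212524414), [[362.0, -296.0], [542.0, -362.0], [554.0, -329.0], [374.0, -262.0]])
scene lamp 523 0.2791 (((465.952880859375, -303.1611022949219), (52.83262252807617, 202.95834350585938), 70.00520324707031), [[362.0, -293.0], [552.0, -363.0], [570.0, -313.0], [380.0, -244.0]])
wrist lamp 18076 0.2784 (((450.75830078125, -301.6241149902344), (50.022281646728516, 170.48431396484375), 69.96018981933594), [[362.0, -296.0], [522.0, -354.0], [539.0, -307.0], [379.0, -249.0]])
(array([ 0.56,  0.  , -0.01]), array([142.2, -10.3,  -3. ]))
```

View pics/f1_side.png

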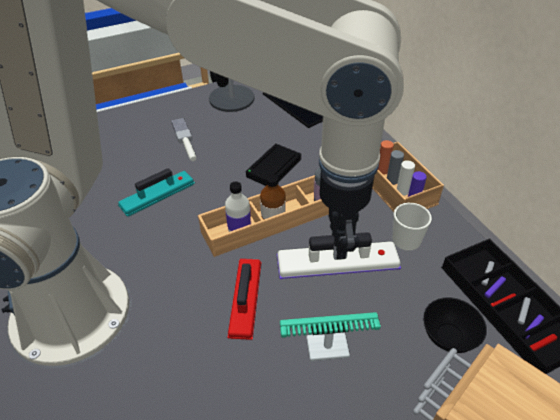

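The comb is unmoved and still flat at (330,323); the lamp hangs level above it at (339,260). Relative to the comb it has to move about −10 mm in tool y and −3.5 mm in tool z. First down to 37 mm above the comb, then check.

>>> carry_out(increments="0.5 0 0 6 -4 -1 1; 0.5 0 0 20 -10.3 -3.5 1; 0.5 0 0 40 -10.3 -3.5 1; 0.5 0 0 62 -10.3 -3.5 1; 0.5 0 0 82 -10.3 -3.5 1; 0.5 0 0 100 -10.3 -3.5 1; 0.5 0 0 113 -10.3 -3.5 1; 0.5 0 0 121 -10.3 -3.5 1; 0.5 0 0 125 -10.3 -3.5 1; 0.5 0 0 125 -10.3 -3.5 1")

```text
t: 19.83
eef_pos: [0.4566, -0.3152, 0.1465]
ee_rot: [[-0.001, 0.35, 0.937], [0.001, 0.937, -0.35], [-1.0, 0.0, -0.001]]
force: [-1.0, 0.6, -1.8]
gripper_width: 0.219
```

>>> carry_out(increments="0 0 0 0 0 0 1; 0 0 0 0 0 0 1; 0 0 0 0 0 0 1")

```text
t: 20.08
eef_pos: [0.4574, -0.3158, 0.1481]
ee_rot: [[0.001, 0.35, 0.937], [-0.001, 0.937, -0.35], [-1.0, -0.0, 0.001]]
force: [0.0, -0.0, -2.3]
gripper_width: 0.223
```

```bash
python3 fin.py f2
```

```text
20.0833 [ 0.4574 -0.3158  0.1481] 0.2231820312633804 [ 0.01 -0.01 -2.32]
side comb 737 0.0909 (((456.55987548828125, -321.199462890625), (24.22852325439453, 188.95498657226562), 69.54388427734375), [[364.0, -300.0], [541.0, -366.0], [549.0, -343.0], [372.0, -277.0]])
side lamp 1932 0.1549 (((459.91180419921875, -317.7030029296875), (51.31891632080078, 198.86972045898438), 69.55725860595703), [[358.0, -307.0], [544.0, -376.0], [562.0, -328.0], [376.0, -259.0]])
scene comb 408 0.0915 (((458.3369445800781, -311.7743835449219), (35.847862243652344, 192.01303100585938), 69.34686279296875), [[362.0, -295.0], [542.0, -362.0], [554.0, -329.0], [375.0, -261.0]])
scene lamp 482 0.155 (((458.789794921875, -313.34222412109375), (52.7485466003418, 203.60719299316406), 69.10411071777344), [[354.0, -302.0], [544.0, -374.0], [563.0, -325.0], [373.0, -252.0]])
wrist lamp 18060 0.1541 (((443.97491455078125, -311.2606506347656), (49.96559143066406, 170.2419891357422), 69.40724182128906), [[356.0, -305.0], [515.0, -365.0], [532.0, -318.0], [373.0, -258.0]])
(array([-0.02,  0.05,  0.01]), array([17.7,  1.1,  0.2]))
```

View pics/f2_side.png

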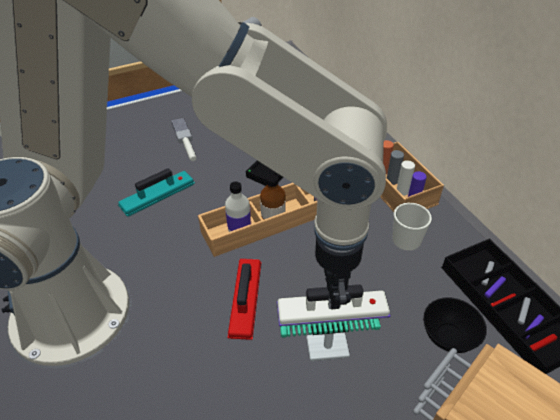

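The remaining offset is about 1.5 mm. Final lowering by 18 mm, with that correction.

>>> carry_out(increments="0 0 0 3 1 -0.5 1; 0 0 0 7 1.2 -1 1; 0 0 0 11 1.2 -1 1; 0 0 0 14 1.2 -1 1; 0 0 0 16.5 1.2 -1 1; 0 0 0 18 1.2 -1 1; 0 0 0 18 1.2 -1 1; 0 0 0 18 1.2 -1 1; 0 0 0 18 1.2 -1 1; 0 0 0 18 1.2 -1 1")

```text
t: 21.07
eef_pos: [0.4565, -0.3141, 0.1294]
ee_rot: [[0.0, 0.35, 0.937], [-0.0, 0.937, -0.35], [-1.0, -0.0, 0.0]]
force: [0.1, -0.2, -2.4]
gripper_width: 0.219
```

```bash
python3 fin.py f3; python3 - <<'E'
from h import *
p=cv2.imread("pics/f3_side.png");cv2.imwrite("pics/f3_sc.png",cv2.resize(p[240:380,250:420],None,fx=4,fy=4,interpolation=cv2.INTER_CUBIC))
o=get_obs();print(abs(o["qd"]).max())
E
```

```text
21.0667 [ 0.4565 -0.3141  0.1294] 0.2194225587361771 [ 0.06 -0.2  -2.42]
side comb 362 0.0906 (((454.47198486328125, -325.94451904296875), (14.02130126953125, 188.37364196777344), 68.96692657470703), [[364.0, -299.0], [540.0, -366.0], [545.0, -353.0], [369.0, -286.0]])
side lamp 1871 0.1361 (((458.710693359375, -315.9748840332031), (51.258113861083984, 198.62759399414062), 69.26420593261719), [[357.0, -305.0], [543.0, -375.0], [561.0, -327.0], [375.0, -257.0]])
scene comb 280 0.0914 (((458.9919128417969, -305.2653503417969), (35.72227096557617, 192.81170654296875), 64.02294921875), [[365.0, -279.0], [538.0, -364.0], [553.0, -331.0], [380.0, -247.0]])
scene lamp 484 0.1364 (((458.68048095703125, -310.7623291015625), (51.25951385498047, 201.92491149902344), 68.5671615600586), [[355.0, -298.0], [543.0, -372.0], [562.0, -324.0], [374.0, -250.0]])
wrist lamp 18065 0.1356 (((443.29736328125, -309.6983337402344), (50.10533142089844, 170.4179229736328), 69.36906433105469), [[355.0, -303.0], [514.0, -363.0], [532.0, -316.0], [372.0, -256.0]])
(array([-0.02,  0.01,  0.01]), array([-0.7, -0.1,  1.4]))
0.0027425851041115758
```

View pics/f3_sc.png

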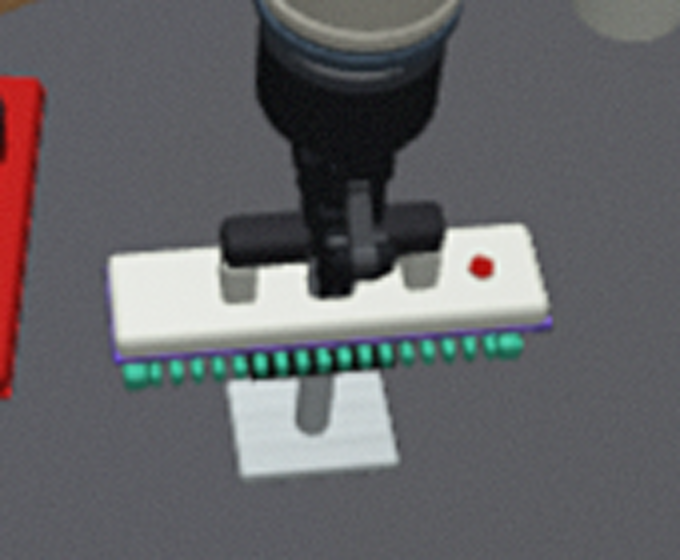

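View pics/f3_scene.png

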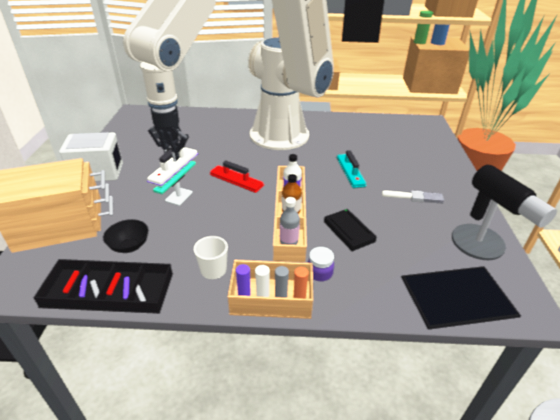

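Side view: lamp centre (458.7,−316.0) against comb (458.6,−315.9), headings equal within about 0.3°, underside about 0.112 m, 20 mm above the comb. Let it settle, then hand in.

>>> carry_out(increments="0 0 0 0 0 0 1; 0 0 0 0 0 0 1; 0 0 0 0 0 0 1; 0 0 0 0 0 0 1; 0 0 0 0 0 0 1; 0 0 0 0 0 0 1")

```text
t: 21.72
eef_pos: [0.4564, -0.314, 0.1292]
ee_rot: [[-0.0, 0.351, 0.937], [0.0, 0.937, -0.351], [-1.0, 0.0, -0.0]]
force: [-0.6, 0.7, -2.0]
gripper_width: 0.22
```

```bash
python3 - <<'E'
from h import *
o=get_obs();print(o["t"],o["eef_pos"],o["gripper_width"],o["force"],abs(o["qd"]).max())
print(finish_job())
E
```

```text
21.7167 [ 0.45635478 -0.31400578  0.1291784 ] 0.21956610499363896 [-0.56963213  0.73554377 -1.98331536] 0.0027307650959139053
the job is handed in; nothing more can be done
None
```

I laid the comb flat and let go of it on the rest's bar. I then carried the white lamp over the caddy by its bridge handle and handed the job in at 21.7 s, with the lamp held still about 20 mm above the comb. No verdict was reported.

**Last checks:**
- **Comb:** its centre is within about 2 mm of the bar's and its heading within about 1°. The top is at 0.0915 m, which fits a comb lying on the bar. A fitted slope of 0.04 across its width was the same on the table, so it is the comb's shape.
- **Lamp:** its underside is about 0.112 m above the table. The side camera put its centre within 1 mm of the comb's and its heading within 0.3°. It was level within 0.004 rad when checked just after lifting, and the joints were practically still at the end.
- **Bystanders:** the final scene picture shows no visible shift; I did not measure their positions.

**What failed or disagreed:**
- **Fingertip position:** the cameras put the fingertips about 20 mm behind the reported TCP, not the stated 17 mm ahead. My first close on the comb shut above it without touching; I re-measured and worked from the measured value.
- **Camera offset:** the scene camera's y readings were about 2–5 mm off the side and wrist cameras. For the final centring I compared lamp and comb within the same camera.

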